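Restock the covered soap display

ROBOT

A 6-joint arm with a two-finger parallel gripper is mounted at the origin on the work surface. World frame = base frame: x ahead of the robot, y to its left, z up, the work surface at z = 0. Lengths are in m, angles in degrees, forces in N, time in s.
With the tool pointing down it reaches from about 0.35 to 0.875 m from the base axis. Payload 4.2 kg.
Tool frame: the origin (TCP) lies at the very end of the fingers, on their centre line; the grasp point (between the pads) lies 19 mm behind it; z points along the fingers, y is the line along which they close (so a half turn about z gives the same grasp; the last joint's range is limited). The gripper opens to 87 mm and grips with 3 to 60 N. Pads are 19 mm wide; open, the fingers measure 117 mm over their backs; the gripper's body (75 mm by 190 mm) begins 51 mm behind the grasp point.
Start: joints at [78.816, 22.042, 0.453, 0, -68.411, -14.817], TCP at [0.274, 0.562, 0.223] pointing down, gripper open.
Joint ranges: [-179.83, 179.83], [-69.29, 118.12], [-61.27, 80.66], [-181.25, 117.63], [-171.15, -9.14], [-177.46, 177.46]. Speed limits (degrees/s): [159.86, 159.86, 180, 180, 180, 180].

INTERFACE

Orientations are given as a 3x3 rotation matrix whose columns are the frame's x, y, z axes.
In Python, from station import * gives the robot as it stands.
- The arm moves only by the shell command python3 -m pendant 'ROWS'. ROWS is JSON, a list of rows, each an object of numbers: "x", "y", "z": the shift along the world's x, y, z normalised to -1 to 1, where 1 is 250 mm; "rx", "ry", "rz": the turn, a rotation vector about the world's x, y, z normalised to -1 to 1, where 1 is 180 degrees; "claw": the opening, from 0 (shut) to 1 (fully open). A call has exactly 8 rows; each row is the pose to reach, as a shift and turn from the pose commanded when the call began, turning the shorter way round; what a row does not reach only later rows make up. A row lasts 1/8 s, in which the tool goes at most 62.5 mm and 10.7 degrees, less where a joint would pass 70% of its speed; a pose out of reach is approached as far as the arm can. A call with a number of a shift or a turn outside -1 to 1 is refused whole. A call with a gripper value outside its range is refused whole. The fingers move at their own pace and stop on an object; the grip force is fixed at half the most. Time passes only in rows, so rows that repeat a pose let the fingers close, or fill a call up. It gives the time, the measured TCP pose, the force, the opening and the grip force at its end, in the units of the state.
- sense(): the state, without advancing time (a new reading comes with each control period).
- capture(name): name is "side" or "top"; returns a dict with "color" (420x560x3 uint8, red, green, blue), "mtx" (3x3 intrinsics, pixels), "world_to_cam" (4x4, takes a point from world to camera coordinates). Camera axes: x right, y up, looking along -z (the intrinsics and any distortion apply to the point x, -y, -z); pixel columns grow to the right and rows downward; lengths in m; the calibration is good to about 2 mm. A picture is of the moment at which its call begins. There is no depth.
- finish_job(): hands the job in; it is judged then, once.
Trained networks look in a picture, given as the dict that the camera call returned (one of the last four; its "shot" number tells which), for a name from the list of things; names that differ only in an ending like _2 or _b are one class to them, and where a whole thing is asked for, a point or a joint stands for the part that bears it (a point fixed in the world has none). Each returns a list of dicts, best first, with "conf" (0 to 1); they miss things now and then, are a little off and sometimes report something else, mostly with a low value. They report only what shows in the picture. A call takes as long as a camera call. They do not tell look-alikes from the thing itself.
- search_frame(picture, label): "centre" ([column, row] in pixels, amid what is visible of it).
- regions_of(picture, label): "region" (420x560 bool, what is visible of it) and "centre" ([column, row] in pixels, amid what is visible of it).
The state is a dict: "time_s": time; "joints": joint angles; "joint_velocities": joint speeds; "effort": joint torques, N m; "tcp_pos": TCP position; "ee_rot": TCP orientation; "wrist_force": force on the tool from outside, world axes, zero at the start; "moment": the same for the moment, N m; "gripper_width": opening from 0.0 (shut) to 1.0 (fully open); "gripper_force": force on a finger pad.
Only numpy, scipy, OpenCV 4.12 (cv2) and the standard library are available. Lean on these libraries where they do the work, as an engineer would, in place of code of your own. Each camera call takes 0.05 s, during which the arm holds its last target. There are 200 camera calls.

TASK

Restock the soap display on the counter: lift the clear cover off by its handle and stand it on the counter, lift the two empty baskets out and stand them on the red returns mat, then stand every full basket from the blue mat upright in the wooden tray. Finally put the cover back over them, fully down inside the tray's rim. Never tip a basket or the cover over, and leave the mug, the brass weight and the jar alone.

Things in the scene. Friction and masses are not known exactly. Their poses are not given: they have to be found in the camera images.
- fresh1_mid (a point): Full: teal basket 90 (its x) x 64 (y) mm, body 45 high, packed with cream and orange soap bars (fixed in it), 0.32 kg. Wooden handle bar along x over the middle, 12 x 12 mm, centre 84 mm above the underside (90 overall), 29 mm free below it. Site half-way up, 45 mm above the underside, 39 mm below the bar's centre; z up. Starts on the blue mat; two or three of the four are present.
- fresh2_mid (a point): Full: teal basket 90 (its x) x 64 (y) mm, body 45 high, packed with amber and cream soap bars (fixed in it), 0.32 kg. Wooden handle bar along x over the middle, 12 x 12 mm, centre 84 mm above the underside (90 overall), 29 mm free below it. Site half-way up, 45 mm above the underside, 39 mm below the bar's centre; z up. Starts on the blue mat; two or three of the four are present.
- fresh3_mid (a point): Full: teal basket 90 (its x) x 64 (y) mm, body 45 high, packed with orange and amber soap bars (fixed in it), 0.32 kg. Wooden handle bar along x over the middle, 12 x 12 mm, centre 84 mm above the underside (90 overall), 29 mm free below it. Site half-way up, 45 mm above the underside, 39 mm below the bar's centre; z up. Starts on the blue mat; two or three of the four are present.
- fresh4_mid (a point): Full: teal basket 90 (its x) x 64 (y) mm, body 45 high, packed with olive and cream soap bars (fixed in it), 0.32 kg. Wooden handle bar along x over the middle, 12 x 12 mm, centre 84 mm above the underside (90 overall), 29 mm free below it. Site half-way up, 45 mm above the underside, 39 mm below the bar's centre; z up. Starts on the blue mat; two or three of the four are present.
- empty1_mid (a point): Empty: teal basket 90 (its x) x 64 (y) mm, body 45 high, nothing in it, 0.16 kg. Wooden handle bar along x over the middle, 12 x 12 mm, centre 84 mm above the underside (90 overall), 29 mm free below it. Site half-way up, 45 mm above the underside, 39 mm below the bar's centre; z up. Starts in the tray, under the cover.
- empty2_mid (a point): Empty: teal basket 90 (its x) x 64 (y) mm, body 45 high, nothing in it, 0.16 kg. Wooden handle bar along x over the middle, 12 x 12 mm, centre 84 mm above the underside (90 overall), 29 mm free below it. Site half-way up, 45 mm above the underside, 39 mm below the bar's centre; z up. Starts in the tray, under the cover.
- cover_mid (a point): Clear dust cover, dark edges, open below: 136 (its x) x 298 (y) mm outside, 128 x 290 inside, 100 clear height, flat top 104 above its lower edge; 0.5 kg. Red handle bar over the middle, 116 long along y, 14 wide, 12 deep, centre 140 above the lower edge, 30 free below it. Site 73 mm above the lower edge, 67 below the bar's centre; z up. Starts in the tray.
- tray: Wooden display tray, fixed, 168 (its x) x 330 (y) mm. Origin under its centre; floor 12 mm up, 152 x 314 inside a rim 10 mm higher. The cover stands on the floor inside the rim, 8 mm to spare each side. Takes 3 baskets, bars along tray x, 85 apart along y. The counter between tray and robot is clear: the cover can stand there, centre 0.42 m ahead of the base, its y along world y.
- delivery_mat: Blue delivery mat: fixed flat mat, 220 mm (its x) x 180 mm (its y), 4 mm thick; origin at the centre of its underside. The full baskets start on it. On the robot's left or right.
- returns_mat: Red returns mat: fixed flat mat, 220 mm (its x) x 180 mm (its y), 4 mm thick; origin at the centre of its underside. Bare at the start. On the other side from the blue mat.
- mug_mid (a point): White china mug, 76 mm across, 85 mm high; point at its middle. Bystander.
- weight_mid (a point): Brass shop weight with a loop on top, 60 mm across, 90 mm high; point on its axis 40 mm up. Bystander.
- jar_mid (a point): Closed jar, 68 mm across, 100 mm high; point at its middle. Bystander.
Things that resemble listed ones, but are neither listed nor needed, are in the scene too. What is shaped like the part that bears fresh4_mid but pink or purple is not meant. Leave any purple look-alike of the part that bears fresh3_mid alone.

How it is judged (in metres and radians):
On the way, in this order (a step that is already met when the one before it is completed fails the run):
1. the cover is off the tray and standing upright on the counter (horizontal distance between cover_mid and tray above 0.15 m and height (world z) of cover_mid below 0.1 m and angle between cover_mid's own z axis and vertical below 0.15 rad and linear speed of cover below 0.03 m/s), for 0.2 s.
2. both empty baskets stand on the returns mat and every full basket stands in the tray (x of fresh1_mid in the frame of tray between -0.06 and 0.06 m and y of fresh1_mid in the frame of tray between -0.15 and 0.15 m and z of each of fresh1_mid, fresh2_mid, fresh3_mid, fresh4_mid in the frame of tray below 0.068 m and angle between each of fresh1_mid, fresh2_mid, fresh3_mid, fresh4_mid, empty1_mid, empty2_mid's own z axis and vertical below 0.15 rad and linear speed of each of fresh1, fresh2, fresh3, fresh4, empty1, empty2 below 0.03 m/s and x of fresh2_mid in the frame of tray between -0.06 and 0.06 m and y of fresh2_mid in the frame of tray between -0.15 and 0.15 m and x of fresh3_mid in the frame of tray between -0.06 and 0.06 m and y of fresh3_mid in the frame of tray between -0.15 and 0.15 m and x of fresh4_mid in the frame of tray between -0.06 and 0.06 m and y of fresh4_mid in the frame of tray between -0.15 and 0.15 m and x of empty1_mid in the frame of returns_mat between -0.11 and 0.11 m and y of empty1_mid in the frame of returns_mat between -0.09 and 0.09 m and height (world z) of each of empty1_mid, empty2_mid below 0.06 m and x of empty2_mid in the frame of returns_mat between -0.11 and 0.11 m and y of empty2_mid in the frame of returns_mat between -0.09 and 0.09 m), for 0.2 s.
At the end, for the whole second after the job is handed in: Every full basket present stands upright (within 0.15 rad) on the tray's floor; both empty baskets stand upright with their centres over the red mat; the cover stands on the tray's floor inside the rim, level, within 14 mm of the tray's centre and either way round; all at rest (all of step 2 and horizontal distance between cover_mid and tray below 0.014 m and z of cover_mid in the frame of tray below 0.089 m and angle between cover_mid's own z axis and vertical below 0.03 rad and angle between the y axis of cover and the y axis of tray, either way round below 0.12 rad and linear speed of cover below 0.03 m/s); the robot touches nothing.
It fails at once if the mug is disturbed (moved over 3 cm) (distance of mug_mid from where it was at the start of the episode above 0.03 m).
It fails at once if the weight is disturbed (moved over 3 cm) (distance of weight_mid from where it was at the start of the episode above 0.03 m).
It fails at once if the jar is disturbed (moved over 3 cm) (distance of jar_mid from where it was at the start of the episode above 0.03 m).
It fails at once if a basket or the cover is tipped over (angle between any of fresh1_mid, fresh2_mid, fresh3_mid, fresh4_mid, empty1_mid, empty2_mid, cover_mid's own z axis and vertical above 1 rad).
Of fresh1, fresh2, fresh3, fresh4 only 2 to 3 are there at a start; the rules pass over those that are not, and their reading is None.
At some moment in a run one of fresh1, fresh2, fresh3, fresh4, empty1, empty2 may be knocked a few centimetres aside while the robot is not near it.
It also fails if it takes over 210 s, if anything falls off the work surface, if the arm or the gripper's body presses on something with over 40 N, if the wrist force passes 120 N, or if a joint passes its speed limit or range.

## Working session

There is one attempt and no reset: what is moved stays moved. The work goes in short steps, Python scripts to look and compute and a shell command to move; the robot and the scene stay as the last step left them, time stands still between calls to the robot, and variables do not carry over. Pictures are saved under pics/ and viewed, at most 14 in all, crops included, and the job is handed in when it is done.

```bash
ls; mkdir -p pics; python3 - <<'E'
from station import *
import cv2
s=sense();print(s['time_s'],s['tcp_pos'],s['ee_rot'])
for n in('top','side'):
    c=capture(n);cv2.imwrite(f'pics/{n}0.png',c['color'][:,:,::-1]);print(n,c['mtx'],c['world_to_cam'],[k for k in c])
E
```

```text
pics
0.0 [0.27369256 0.56120204 0.22143861] [[ 8.98712205e-01 -4.38537971e-01 -9.05844870e-04]
 [-4.38538902e-01 -8.98709958e-01 -2.01076520e-03]
 [ 6.77050879e-05  2.20434744e-03 -9.99997568e-01]]
top [[515.08540865   0.         283.09990957]
 [  0.         515.08540865 207.24329861]
 [  0.           0.           1.        ]] [[ 0.00265359 -0.99996589  0.00782155 -0.01632995]
 [ 0.98615621  0.00391359  0.16577278 -0.58775321]
 [-0.16579774  0.00727338  0.98613296 -1.27196184]
 [ 0.          0.          0.          1.        ]] ['color', 'mtx', 'world_to_cam', 'shot']
side [[461.37073377   0.         276.03791476]
 [  0.         461.37073377 217.32587555]
 [  0.           0.           1.        ]] [[ 0.94757716 -0.31906875  0.01710716 -0.54268948]
 [ 0.2272973   0.7107264   0.66573562 -0.16658839]
 [-0.22457394 -0.62694746  0.74599157 -1.06757964]
 [ 0.          0.          0.          1.        ]] ['color', 'mtx', 'world_to_cam', 'shot']
```

View pics/top0.png

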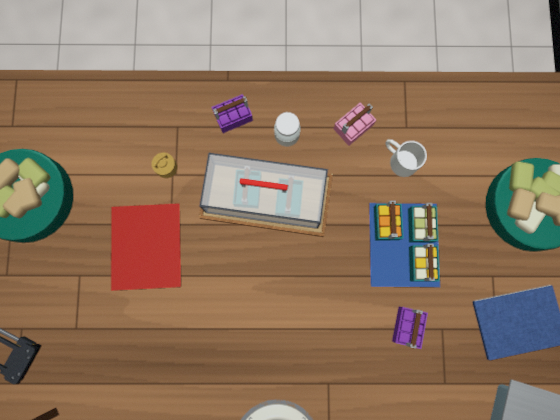

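View pics/side0.png

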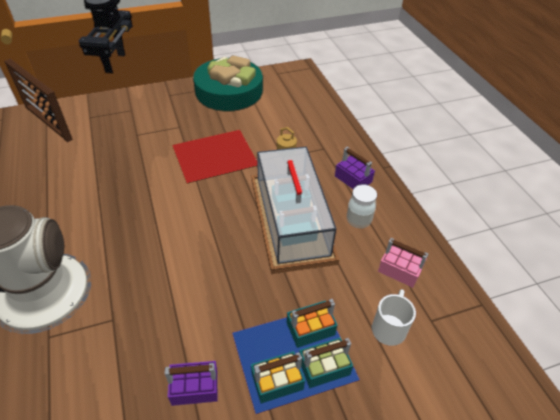

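Top view: red mat about (146,247), blue mat (404,245), tray with cover (265,193). Baskets on the blue mat: orange/amber (388,221) = fresh3, olive/cream (424,223) = fresh4 and amber/cream (425,263) = fresh2. The purple ones at (232,113) and (410,327) and the pink one at (355,122) are look-alikes, so I leave them alone. I'll measure the bars and confirm the baskets in a crop.

```bash
cat > h.py <<'E'
from station import *
import cv2, numpy as np
def p2w(c,uv,z):
    W=c['world_to_cam'];R,t=W[:3,:3],W[:3,3];K=c['mtx']
    uv=np.atleast_2d(np.asarray(uv,float))
    d=np.c_[(uv[:,0]-K[0,2])/K[0,0],-(uv[:,1]-K[1,2])/K[1,1],-np.ones(len(uv))]@R
    o=-R.T@t
    return o+d*((z-o[2])/d[:,2])[:,None]
def w2p(c,P):
    q=c['world_to_cam'][:3,:3]@np.asarray(P,float)+c['world_to_cam'][:3,3]
    K=c['mtx'];return np.array([K[0,0]*q[0]/-q[2]+K[0,2],K[1,1]*-q[1]/-q[2]+K[1,2]])
def rect(c,mask,z):
    """centre, axis angle (deg, of long side) and sides of a mask laid on height z"""
    n,l,s,_=cv2.connectedComponentsWithStats(mask.astype(np.uint8))
    k=1+np.argmax(s[1:,4]); v,u=np.where(l==k)
    P=p2w(c,np.c_[u,v],z)[:,:2]
    (cx,cy),(a,b),g=cv2.minAreaRect((P*1000).astype(np.float32))
    if a<b:a,b,g=b,a,g+90
    return [round(float(x),1) for x in(cx,cy,(g+90)%180-90,a,b)]+[round(float(x)*1000,1) for x in P.mean(0)]
def hsv(c): return cv2.cvtColor(c['color'],cv2.COLOR_RGB2HSV)
def red(c):
    h=hsv(c);return ((h[...,0]<6)|(h[...,0]>174))&(h[...,1]>180)&(h[...,2]>90)
def bar(c,reg):
    """dark brown bar inside a basket region"""
    h=hsv(c);r=cv2.dilate(reg.astype(np.uint8),np.ones((3,3)))>0
    return r&(h[...,0]<16)&(h[...,1]>80)&(h[...,2]<115)
E
python3 - <<'E'
from h import *
c=capture('top')
I=c['color']
m=red(c)
a=m.copy();a[:,:200]=0;print('handle',rect(c,a,.158))
a=m.copy();a[:,200:]=0;print('red mat',rect(c,a,.004))
h=hsv(c);b=(abs(h[...,0].astype(int)-111)<8)&(h[...,1]>150);b[:,450:]=0
b=cv2.morphologyEx(b.astype(np.uint8),cv2.MORPH_CLOSE,np.ones((25,25)))
print('blue',rect(c,b,.004))
for n in('fresh2_mid','fresh3_mid','tray','mug_mid','weight_mid','jar_mid'):
    for r in regions_of(c,n)[:7]:
        x=r['region'];print(n,r['conf'],np.round(r['centre']),x.sum(),'bar',rect(c,bar(c,x),.094) if 'fresh' in n and bar(c,x).any() else rect(c,x,{'tray':.02}.get(n,.05)))
for (u,v) in((385,235),(390,222),(424,223),(428,263)):print(I[v,u])
cr=lambda c,x,y:cv2.resize(c['color'][y:y+100,x:x+100,::-1],(400,400),interpolation=cv2.INTER_CUBIC)
s=capture('side')
cv2.imwrite('pics/crop1.png',np.hstack([cr(c,360,190),cr(s,245,310)]))
a=red(s);a[:,:260]=0;v,u=np.where(a);print('side handle px',u.mean(),v.mean())
E
```

```text
handle [625.8, 34.1, 82.0, 110.6, 11.6, 625.5, 33.8]
red mat [491.6, 344.2, 3.3, 216.2, 175.8, 491.6, 348.0]
blue [498.9, -331.2, 0.2, 213.3, 176.5, 470.9, -304.6]
fresh2_mid 0.64 [162. 165.] 489 bar [699.5, 255.2, 2.1, 5.2, 0.0, 699.5, 255.2]
fresh2_mid 0.62 [421. 263.] 1084 bar [447.7, -373.5, 1.1, 80.2, 11.0, 447.8, -373.1]
fresh3_mid 0.84 [387. 221.] 1043 bar [557.0, -283.6, 0.2, 75.0, 14.9, 555.2, -284.5]
fresh3_mid 0.77 [234. 114.] 984 bar [845.0, 121.9, -65.9, 72.4, 9.5, 844.6, 122.7]
fresh3_mid 0.57 [286. 128.] 730 bar [787.4, -59.0, 0.0, 0.0, 0.0, 787.4, -59.0]
tray 0.75 [284. 225.] 1194 bar [621.5, 30.6, 81.6, 330.4, 171.3, 561.9, 0.6]
mug_mid 0.78 [404. 159.] 1070 bar [719.5, -335.7, -89.7, 103.8, 96.8, 720.8, -336.0]
mug_mid 0.45 [393. 262.] 2327 bar [493.2, -320.1, 0.2, 213.4, 170.8, 460.5, -290.9]
weight_mid 0.55 [161. 166.] 473 bar [697.6, 293.5, 45.6, 70.2, 53.0, 697.2, 292.9]
jar_mid 0.91 [290. 129.] 704 bar [793.9, -25.4, 0.3, 87.5, 65.8, 794.4, -24.7]
jar_mid 0.51 [423. 262.] 1087 bar [446.7, -370.2, 0.2, 95.5, 75.1, 446.1, -370.3]
[209 183  57]
[87 62 17]
[159 167 108]
[128 117 100]
side handle px 294.23015873015873 176.9126984126984
```

View pics/crop1.png

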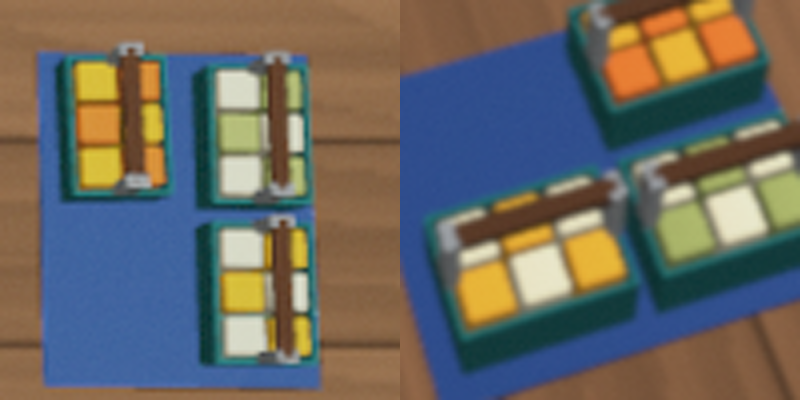

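The crop confirms fresh3 (orange/amber, upper left), fresh4 (olive/cream, upper right) and fresh2 (amber/cream, lower right). Cover handle at (0.626, 0.034), long axis at 82°; I'll move above it with the tool y axis at about 172°.

```bash
python3 -m pendant '[{"x":0.35,"y":-0.5,"z":0.32,"claw":1},{"x":0.7,"y":-1,"z":0.32,"claw":1},{"x":0.7,"y":-1,"z":0.32,"rz":-0.1,"claw":1},{"x":0.7,"y":-1,"z":0.32,"rz":-0.2,"claw":1},{"x":0.7,"y":-1,"z":0.32,"rz":-0.2,"claw":1},{"x":0.7,"y":-1,"z":0.32,"rz":-0.2,"claw":1},{"x":0.7,"y":-1,"z":0.32,"rz":-0.2,"claw":1},{"x":0.7,"y":-1,"z":0.32,"rz":-0.2,"claw":1}]'
python3 -m pendant '[{"x":0.7,"y":-1,"rz":-0.2,"claw":1},{"x":0.7,"y":-1,"rz":-0.2,"claw":1},{"x":0.7,"y":-1,"rz":-0.2,"claw":1},{"x":0.7,"y":-1,"rz":-0.2,"claw":1},{"x":0.7,"y":-1,"rz":-0.2,"claw":1},{"x":0.7,"y":-1,"rz":-0.2,"claw":1},{"x":0.7,"y":-1,"rz":-0.2,"claw":1},{"x":0.7,"y":-1,"rz":-0.2,"claw":1}]'
cat >> h.py <<'E'
def pose(tgt=None):
    s=sense();p=s['tcp_pos'];R=s['ee_rot']
    print('t',round(s['time_s'],1),'tcp',np.round(p,4),'ytool',round(float(np.degrees(np.arctan2(R[1,1],R[0,1]))),1),'tilt',round(float(np.degrees(np.arccos(-R[2,2]))),2),'w',round(s['gripper_width'],3),'F',np.round(s['wrist_force'],1),'g',round(s['gripper_force'],1))
    if tgt is not None: print('shift/250',np.round((np.array(tgt)-p)/.25,3))
E
python3 -c "
from h import *
pose([.626,.034,.134])
c=capture('side');a=red(c);a[:,:260]=0;v,u=np.where(a);print(u.mean(),v.mean(),w2p(c,[.626,.034,.155]))"
```

```text
t 0.5 tcp [0.2739 0.5617 0.2225] ytool -116.0 tilt 0.01 w 1.003 F [-1.  -0.3 -1.2] g 0.0
shift/250 [ 1.408 -2.111 -0.354]
294.23015873015873 176.9126984126984 [293.55789912 174.63985811]$[0]: bad value
$[0]: bad value
```

```bash
python3 -m pendant '[{"x":0.35,"y":-0.5,"z":0.32,"rx":0,"ry":0,"rz":0,"claw":1},{"x":0.7,"y":-1,"z":0.32,"rx":0,"ry":0,"rz":0,"claw":1},{"x":0.7,"y":-1,"z":0.32,"rx":0,"ry":0,"rz":-0.1,"claw":1},{"x":0.7,"y":-1,"z":0.32,"rx":0,"ry":0,"rz":-0.2,"claw":1},{"x":0.7,"y":-1,"z":0.32,"rx":0,"ry":0,"rz":-0.2,"claw":1},{"x":0.7,"y":-1,"z":0.32,"rx":0,"ry":0,"rz":-0.2,"claw":1},{"x":0.7,"y":-1,"z":0.32,"rx":0,"ry":0,"rz":-0.2,"claw":1},{"x":0.7,"y":-1,"z":0.32,"rx":0,"ry":0,"rz":-0.2,"claw":1}]'
python3 -c "
from h import *
pose([.626,.034,.134])"
```

```text
time_s: 1.55
tcp_pos: [0.4486, 0.3121, 0.3023]
ee_rot: [[0.471, -0.882, -0.0], [-0.882, -0.471, -0.0], [0.0, 0.0, -1.0]]
wrist_force: [0.2, 0.2, -1.1]
gripper_width: 0.999
gripper_force: 0.0
t 1.6 tcp [0.4486 0.3121 0.3023] ytool -151.9 tilt 0.02 w 0.999 F [ 0.2  0.2 -1.1] g 0.0
shift/250 [ 0.71  -1.112 -0.673]
```

```bash
python3 -m pendant '[{"x":0.35,"y":-0.5,"z":0,"rx":0,"ry":0,"rz":-0.05,"claw":1},{"x":0.71,"y":-1,"z":0,"rx":0,"ry":0,"rz":-0.1,"claw":1},{"x":0.71,"y":-1,"z":0,"rx":0,"ry":0,"rz":-0.15,"claw":1},{"x":0.71,"y":-1,"z":0,"rx":0,"ry":0,"rz":-0.2,"claw":1},{"x":0.71,"y":-1,"z":0,"rx":0,"ry":0,"rz":-0.2,"claw":1},{"x":0.71,"y":-1,"z":0,"rx":0,"ry":0,"rz":-0.2,"claw":1},{"x":0.71,"y":-1,"z":0,"rx":0,"ry":0,"rz":-0.2,"claw":1},{"x":0.71,"y":-1,"z":0,"rx":0,"ry":0,"rz":-0.2,"claw":1}]'
python3 -m pendant '[{"x":0,"y":-0.11,"z":0,"rx":0,"ry":0,"rz":0,"claw":0.6},{"x":0,"y":-0.11,"z":0,"rx":0,"ry":0,"rz":0,"claw":0.6},{"x":0,"y":-0.11,"z":-0.2,"rx":0,"ry":0,"rz":0,"claw":0.6},{"x":0,"y":-0.11,"z":-0.35,"rx":0,"ry":0,"rz":0,"claw":0.6},{"x":0,"y":-0.11,"z":-0.5,"rx":0,"ry":0,"rz":0,"claw":0.6},{"x":0,"y":-0.11,"z":-0.6,"rx":0,"ry":0,"rz":0,"claw":0.6},{"x":0,"y":-0.11,"z":-0.67,"rx":0,"ry":0,"rz":0,"claw":0.6},{"x":0,"y":-0.11,"z":-0.67,"rx":0,"ry":0,"rz":0,"claw":0.6}]'
python3 -c "
from h import *
pose([.626,.034,.134])
c=capture('side');cv2.imwrite('pics/s1.png',cv2.resize(c['color'][60:290,200:400,::-1],None,fx=2.5,fy=2.5))"
```

```text
time_s: 2.55
tcp_pos: [0.6259, 0.0633, 0.3027]
ee_rot: [[-0.137, -0.991, 0.0], [-0.991, 0.137, 0.0], [-0.0, -0.0, -1.0]]
wrist_force: [0.1, 1.0, 0.1]
gripper_width: 0.997
gripper_force: 0.0
time_s: 3.55
tcp_pos: [0.6254, 0.0353, 0.1338]
ee_rot: [[-0.138, -0.99, -0.003], [-0.99, 0.138, -0.001], [0.001, 0.003, -1.0]]
wrist_force: [-0.5, -0.1, 0.5]
gripper_width: 0.603
gripper_force: 0.0
t 3.5 tcp [0.6254 0.0353 0.1338] ytool 172.1 tilt 0.18 w 0.603 F [-0.5 -0.1  0.5] g 0.0
shift/250 [ 0.003 -0.005  0.001]
```

View pics/s1.png

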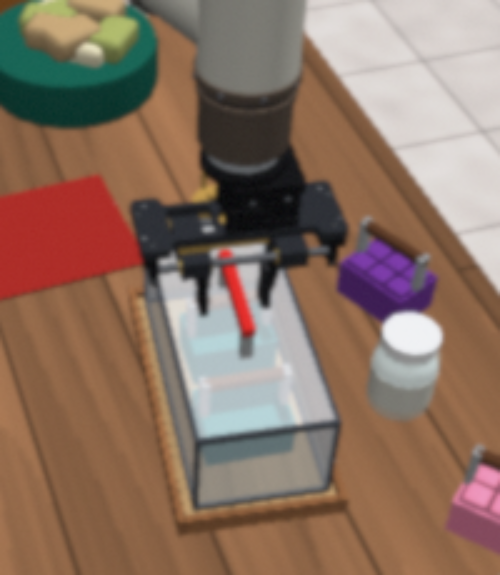

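Fingers straddle the red bar (crop about (235,290)). Closing and lifting.

```bash
python3 -m pendant '[{"x":0,"y":0,"z":0,"rx":0,"ry":0,"rz":0,"claw":0},{"x":0,"y":0,"z":0,"rx":0,"ry":0,"rz":0,"claw":0},{"x":0,"y":0,"z":0,"rx":0,"ry":0,"rz":0,"claw":0},{"x":0,"y":0,"z":0,"rx":0,"ry":0,"rz":0,"claw":0},{"x":0,"y":0,"z":0,"rx":0,"ry":0,"rz":0,"claw":0},{"x":0,"y":0,"z":0,"rx":0,"ry":0,"rz":0,"claw":0},{"x":0,"y":0,"z":0.02,"rx":0,"ry":0,"rz":0,"claw":0},{"x":0,"y":0,"z":0.05,"rx":0,"ry":0,"rz":0,"claw":0}]'
python3 -m pendant '[{"x":0,"y":0,"z":0.05,"rx":0,"ry":0,"rz":0,"claw":0},{"x":0,"y":0,"z":0.12,"rx":0,"ry":0,"rz":0,"claw":0},{"x":0,"y":0,"z":0.22,"rx":0,"ry":0,"rz":0,"claw":0},{"x":0,"y":0,"z":0.32,"rx":0,"ry":0,"rz":0,"claw":0},{"x":0,"y":0,"z":0.42,"rx":0,"ry":0,"rz":0,"claw":0},{"x":0,"y":0,"z":0.5,"rx":0,"ry":0,"rz":0,"claw":0},{"x":0,"y":0,"z":0.55,"rx":0,"ry":0,"rz":0,"claw":0},{"x":0,"y":0,"z":0.55,"rx":0,"ry":0,"rz":0,"claw":0}]'
python3 -c "
from h import *
pose([.42,0.0,.1225])"
```

```text
time_s: 4.6
tcp_pos: [0.6252, 0.0341, 0.1465]
ee_rot: [[-0.14, -0.99, -0.004], [-0.99, 0.14, -0.0], [0.001, 0.004, -1.0]]
wrist_force: [-0.6, 0.1, -4.4]
gripper_width: 0.154
gripper_force: 30.0
time_s: 5.6
tcp_pos: [0.6267, 0.0344, 0.2863]
ee_rot: [[-0.139, -0.99, 0.002], [-0.99, 0.139, 0.001], [-0.001, -0.002, -1.0]]
wrist_force: [-0.6, 0.2, -5.3]
gripper_width: 0.16
gripper_force: 30.0
t 5.6 tcp [0.6267 0.0344 0.2863] ytool 172.0 tilt 0.13 w 0.16 F [-0.6  0.2 -5.3] g 30.0
shift/250 [-0.827 -0.137 -0.655]
```

```bash
python3 -m pendant '[{"x":-0.06,"y":-0.01,"z":0,"rx":0,"ry":0,"rz":0.01,"claw":0},{"x":-0.18,"y":-0.03,"z":0,"rx":0,"ry":0,"rz":0.02,"claw":0},{"x":-0.32,"y":-0.06,"z":0,"rx":0,"ry":0,"rz":0.03,"claw":0},{"x":-0.48,"y":-0.08,"z":0,"rx":0,"ry":0,"rz":0.044,"claw":0},{"x":-0.64,"y":-0.11,"z":0,"rx":0,"ry":0,"rz":0.044,"claw":0},{"x":-0.75,"y":-0.137,"z":0,"rx":0,"ry":0,"rz":0.044,"claw":0},{"x":-0.82,"y":-0.137,"z":0,"rx":0,"ry":0,"rz":0.044,"claw":0},{"x":-0.827,"y":-0.137,"z":0,"rx":0,"ry":0,"rz":0.044,"claw":0}]'
python3 -m pendant '[{"x":0,"y":0,"z":-0.05,"rx":0,"ry":0,"rz":0,"claw":0},{"x":0,"y":0,"z":-0.15,"rx":0,"ry":0,"rz":0,"claw":0},{"x":0,"y":0,"z":-0.27,"rx":0,"ry":0,"rz":0,"claw":0},{"x":0,"y":0,"z":-0.39,"rx":0,"ry":0,"rz":0,"claw":0},{"x":0,"y":0,"z":-0.5,"rx":0,"ry":0,"rz":0,"claw":0},{"x":0,"y":0,"z":-0.57,"rx":0,"ry":0,"rz":0,"claw":0},{"x":0,"y":0,"z":-0.61,"rx":0,"ry":0,"rz":0,"claw":0},{"x":0,"y":0,"z":-0.63,"rx":0,"ry":0,"rz":0,"claw":0}]'
python3 -c "
from h import *
pose([.42,0.0,.1222])"
```

```text
time_s: 6.6
tcp_pos: [0.4191, 0.0001, 0.2851]
ee_rot: [[-0.001, -1.0, 0.0], [-1.0, 0.001, 0.0], [-0.0, -0.0, -1.0]]
wrist_force: [0.5, 0.7, -4.3]
gripper_width: 0.159
gripper_force: 30.0
time_s: 7.6
tcp_pos: [0.4201, 0.0001, 0.1267]
ee_rot: [[-0.001, -1.0, -0.001], [-1.0, 0.001, -0.001], [0.001, 0.001, -1.0]]
wrist_force: [-0.0, 0.2, -4.1]
gripper_width: 0.158
gripper_force: 30.0
t 7.6 tcp [4.201e-01 1.000e-04 1.267e-01] ytool 179.9 tilt 0.07 w 0.158 F [-0.   0.2 -4.1] g 30.0
shift/250 [-0.    -0.    -0.018]
```

```bash
python3 -m pendant '[{"x":0,"y":0,"z":-0.01,"rx":0,"ry":0,"rz":0,"claw":0},{"x":0,"y":0,"z":-0.02,"rx":0,"ry":0,"rz":0,"claw":0},{"x":0,"y":0,"z":-0.02,"rx":0,"ry":0,"rz":0,"claw":0},{"x":0,"y":0,"z":-0.02,"rx":0,"ry":0,"rz":0,"claw":0.6},{"x":0,"y":0,"z":-0.02,"rx":0,"ry":0,"rz":0,"claw":0.6},{"x":0,"y":0,"z":-0.02,"rx":0,"ry":0,"rz":0,"claw":0.6},{"x":0,"y":0,"z":-0.02,"rx":0,"ry":0,"rz":0,"claw":0.6},{"x":0,"y":0,"z":-0.02,"rx":0,"ry":0,"rz":0,"claw":0.6}]'
python3 -m pendant '[{"x":0,"y":0,"z":0.1,"rx":0,"ry":0,"rz":0,"claw":0.6},{"x":0,"y":0,"z":0.2,"rx":0,"ry":0,"rz":0,"claw":0.6},{"x":0,"y":0,"z":0.35,"rx":0,"ry":0,"rz":-0.05,"claw":0.6},{"x":0,"y":0,"z":0.5,"rx":0,"ry":0,"rz":-0.1,"claw":0.6},{"x":0,"y":0,"z":0.65,"rx":0,"ry":0,"rz":-0.15,"claw":0.6},{"x":0,"y":0,"z":0.65,"rx":0,"ry":0,"rz":-0.2,"claw":0.6},{"x":0,"y":0.2,"z":0.65,"rx":0,"ry":0,"rz":-0.25,"claw":0.6},{"x":0,"y":0.4,"z":0.65,"rx":0,"ry":0,"rz":-0.3,"claw":0.6}]'
python3 - <<'E'
from h import *
pose()
c=capture('top');s=capture('side')
cv2.imwrite('pics/t2.png',cv2.resize(c['color'][100:340,120:440,::-1],None,fx=2.4,fy=2.4))
cv2.imwrite('pics/s2.png',s['color'][:,:,::-1])
for n in('tray','cover_mid','empty1_mid'):
    for r in regions_of(c,n)[:3]:
        x=r['region'];print(n,r['conf'],np.round(r['centre']),x.sum(),rect(c,x,{'tray':.022,'cover_mid':.104,'empty1_mid':.05}[n]), 'bar',rect(c,bar(c,x),.102) if bar(c,x).any() else '')
E
```

```text
time_s: 8.6
tcp_pos: [0.4197, -0.0, 0.1226]
ee_rot: [[-0.001, -1.0, 0.0], [-1.0, 0.001, -0.0], [0.0, -0.0, -1.0]]
wrist_force: [-0.4, -0.2, -0.3]
gripper_width: 0.575
gripper_force: 0.0
time_s: 9.6
tcp_pos: [0.4196, 0.1007, 0.2853]
ee_rot: [[-0.814, -0.581, 0.001], [-0.581, 0.814, 0.0], [-0.001, -0.0, -1.0]]
wrist_force: [0.4, 0.2, -0.0]
gripper_width: 0.602
gripper_force: 0.0
t 9.6 tcp [0.4196 0.1007 0.2853] ytool 125.5 tilt 0.04 w 0.602 F [ 0.4  0.2 -0. ] g 0.0
cover_mid 0.89 [291. 281.] 5334 [419.6, -1.8, 89.7, 298.3, 138.0, 409.8, -32.8] bar [424.0, 59.3, -44.7, 3.4, 0.0, 424.0, 59.3]
empty1_mid 0.59 [292. 196.] 958 [617.1, -30.5, -7.2, 106.3, 67.6, 614.1, -30.2] bar [616.1, -29.4, -3.4, 78.6, 10.2, 617.0, -29.0]
empty1_mid 0.38 [138. 235.] 4287 [489.6, 332.6, 3.3, 210.9, 174.6, 508.7, 343.0] bar [532.7, 237.7, 2.0, 7.4, 0.0, 532.7, 237.7]
```

View pics/t2.png

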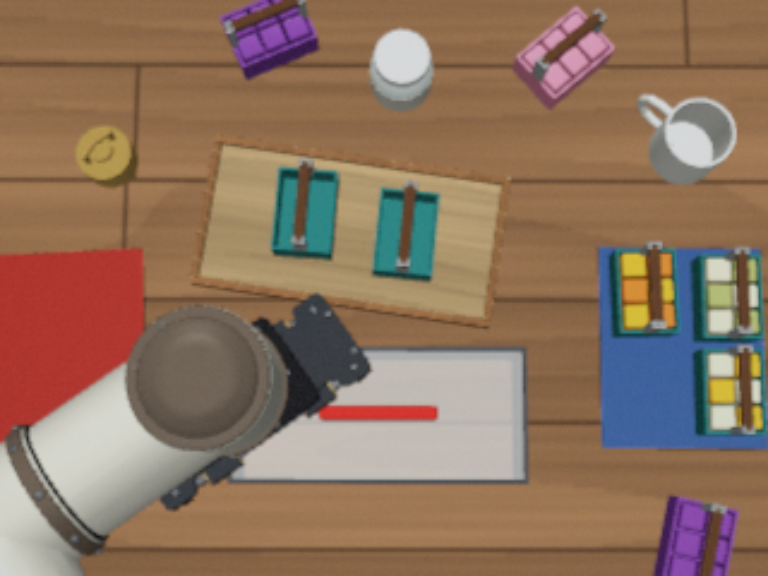

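Cover stands well at (0.420, 0). The empties are in the tray at crop (305,205) and (407,232). Computing tray and bar positions.

```bash
python3 - <<'E'
from h import *
c=capture('top');h=hsv(c).astype(int)
print(h[232-0,215+0],h[185,270],h[190,300],h[160,300])
f=lambda p:np.array(p)/2.4+[120,100]
Q=p2w(c,f([(216,142),(508,180),(488,326),(192,285)]),.022);print((Q*1000).round(1),'ctr',Q.mean(0).round(4))
print('len',[round(np.linalg.norm(Q[i]-Q[(i+1)%4])*1000) for i in range(4)])
for i,j in((0,1),(3,2)):d=Q[j]-Q[i];print('ang y',np.degrees(np.arctan2(-d[1],-d[0])))
for a in([(307,162),(299,245)],[(410,186),(403,268)]):
    P=p2w(c,f(a),.102);d=P[0]-P[1];print(P.mean(0).round(4),np.degrees(np.arctan2(d[1],d[0])),np.linalg.norm(d))
# bars by color in box
for x0,x1 in((238,256),(278,296)):
    m=np.zeros(h.shape[:2],bool);m[160:215,x0:x1]=1
    m&=(h[...,0]<16)&(h[...,1]>80)&(h[...,2]<125);print(rect(c,m,.102),m.sum())
m=(h[...,0]>10)&(h[...,0]<25)&(h[...,2]>150);m[:,:190]=0;m[:150]=0;m[:,340:]=0;m[245:]=0
m=cv2.morphologyEx(m.astype(np.uint8),cv2.MORPH_CLOSE,np.ones((35,35)));print('floor',rect(c,m,.015))
E
```

```text
[ 16  56 113] [ 19  92 182] [ 90 171 122] [ 14 120 147]
[[ 721.1  180.    22. ]
 [ 679.5 -143.    22. ]
 [ 517.5 -119.2   22. ]
 [ 561.1  201.8   22. ]] ctr [0.6198 0.0299 0.022 ]
len [326, 164, 324, 161]
ang y 82.6484553488148
ang y 82.26970080609831
[0.6352 0.0774 0.102 ] -4.56073248507144 0.0878329952473369
[ 0.6109 -0.0294  0.102 ] -4.755122181656273 0.08630031274552621
[639.6, 79.4, -2.2, 76.3, 10.3, 639.8, 79.6] 112
[616.1, -29.4, -3.4, 78.6, 10.2, 617.1, -29.0] 108
floor [625.5, 36.8, 89.1, 398.3, 208.3, 630.7, 34.5]
```

```bash
python3 -m pendant '[{"x":0.2,"y":-0.09,"z":0,"rx":0,"ry":0,"rz":-0.05,"claw":0.6},{"x":0.4,"y":-0.09,"z":-0.05,"rx":0,"ry":0,"rz":-0.1,"claw":0.6},{"x":0.6,"y":-0.09,"z":-0.15,"rx":0,"ry":0,"rz":-0.15,"claw":0.6},{"x":0.75,"y":-0.09,"z":-0.25,"rx":0,"ry":0,"rz":-0.2,"claw":0.6},{"x":0.87,"y":-0.09,"z":-0.34,"rx":0,"ry":0,"rz":-0.22,"claw":0.6},{"x":0.87,"y":-0.09,"z":-0.34,"rx":0,"ry":0,"rz":-0.22,"claw":0.6},{"x":0.87,"y":-0.09,"z":-0.34,"rx":0,"ry":0,"rz":-0.22,"claw":0.6},{"x":0.87,"y":-0.09,"z":-0.34,"rx":0,"ry":0,"rz":-0.22,"claw":0.6}]'
python3 - <<'E'
from h import *
pose([.637,.0785,.077])
c=capture('side')
cv2.imwrite('pics/s3.png',cv2.resize(c['color'][90:320,200:400,::-1],None,fx=2.5,fy=2.5))
for q in ([.637,.0785,.102],[.614,-.029,.102]):print(w2p(c,q))
E
```

```text
time_s: 10.9
tcp_pos: [0.637, 0.0771, 0.2017]
ee_rot: [[-0.998, 0.064, 0.002], [0.064, 0.998, 0.001], [-0.002, 0.001, -1.0]]
wrist_force: [0.5, 0.2, -0.1]
gripper_width: 0.605
gripper_force: 0.0
t 10.9 tcp [0.637  0.0771 0.2017] ytool 86.3 tilt 0.13 w 0.605 F [ 0.5  0.2 -0.1] g 0.0
shift/250 [ 0.     0.005 -0.499]
[290.69848137 177.61139446]
[296.84818798 208.91133968]
```

View pics/s3.png

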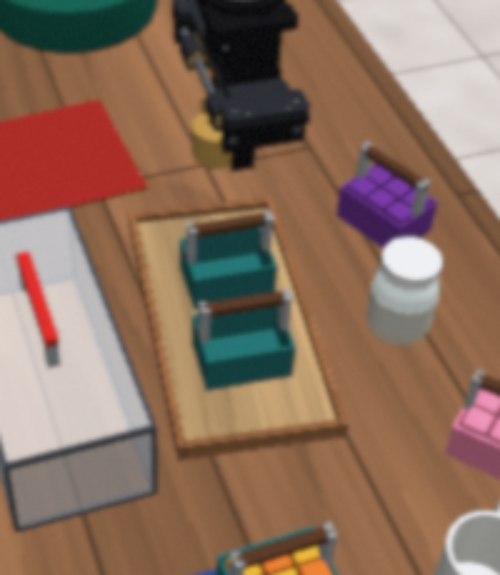

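The predicted bar positions (227,219) and (242,297) match the picture's bars at (230,224) and (245,303). Descend, grip, lift.

```bash
python3 -m pendant '[{"x":0,"y":0,"z":-0.1,"rx":0,"ry":0,"rz":0,"claw":0.6},{"x":0,"y":0,"z":-0.25,"rx":0,"ry":0,"rz":0,"claw":0.6},{"x":0,"y":0,"z":-0.4,"rx":0,"ry":0,"rz":0,"claw":0.6},{"x":0,"y":0,"z":-0.5,"rx":0,"ry":0,"rz":0,"claw":0.6},{"x":0,"y":0,"z":-0.5,"rx":0,"ry":0,"rz":0,"claw":0},{"x":0,"y":0,"z":-0.5,"rx":0,"ry":0,"rz":0,"claw":0},{"x":0,"y":0,"z":-0.5,"rx":0,"ry":0,"rz":0,"claw":0},{"x":0,"y":0,"z":-0.5,"rx":0,"ry":0,"rz":0,"claw":0}]'
python3 -m pendant '[{"x":0,"y":0,"z":0,"rx":0,"ry":0,"rz":0,"claw":0},{"x":0,"y":0,"z":0.05,"rx":0,"ry":0,"rz":0,"claw":0},{"x":0,"y":0,"z":0.12,"rx":0,"ry":0,"rz":0,"claw":0},{"x":0,"y":0,"z":0.2,"rx":0,"ry":0,"rz":0,"claw":0},{"x":0,"y":0,"z":0.3,"rx":0,"ry":0,"rz":0,"claw":0},{"x":0,"y":0,"z":0.4,"rx":0,"ry":0,"rz":0,"claw":0},{"x":0,"y":0,"z":0.4,"rx":0,"ry":0,"rz":0,"claw":0},{"x":0,"y":0,"z":0.4,"rx":0,"ry":0,"rz":0,"claw":0}]'
python3 -c "
from h import *
pose([.5,.385,.07])"
```

```text
time_s: 11.95
tcp_pos: [0.6377, 0.0777, 0.0763]
ee_rot: [[-0.998, 0.064, 0.002], [0.064, 0.998, 0.001], [-0.002, 0.001, -1.0]]
wrist_force: [-0.3, -0.8, -1.1]
gripper_width: 0.229
gripper_force: 0.0
time_s: 12.95
tcp_pos: [0.6365, 0.0774, 0.1745]
ee_rot: [[-0.998, 0.065, -0.001], [0.065, 0.998, 0.0], [0.001, 0.0, -1.0]]
wrist_force: [-0.4, 0.6, -2.2]
gripper_width: 0.134
gripper_force: 29.9
t 12.9 tcp [0.6365 0.0774 0.1745] ytool 86.3 tilt 0.07 w 0.134 F [-0.4  0.6 -2.2] g 29.9
shift/250 [-0.546  1.23  -0.418]
```

```bash
python3 -m pendant '[{"x":-0.05,"y":0.08,"z":0,"rx":0,"ry":0,"rz":0,"claw":0},{"x":-0.12,"y":0.22,"z":0,"rx":0,"ry":0,"rz":0,"claw":0},{"x":-0.2,"y":0.4,"z":0,"rx":0,"ry":0,"rz":0,"claw":0},{"x":-0.28,"y":0.58,"z":0,"rx":0,"ry":0,"rz":0,"claw":0},{"x":-0.36,"y":0.74,"z":0,"rx":0,"ry":0,"rz":0,"claw":0},{"x":-0.44,"y":0.88,"z":0,"rx":0,"ry":0,"rz":0,"claw":0},{"x":-0.5,"y":0.96,"z":0,"rx":0,"ry":0,"rz":0,"claw":0},{"x":-0.54,"y":1.0,"z":0,"rx":0,"ry":0,"rz":0,"claw":0}]'
python3 -m pendant '[{"x":0,"y":0.1,"z":0,"rx":0,"ry":0,"rz":0.02,"claw":0},{"x":0,"y":0.18,"z":-0.08,"rx":0,"ry":0,"rz":0.03,"claw":0},{"x":0,"y":0.23,"z":-0.18,"rx":0,"ry":0,"rz":0.03,"claw":0},{"x":0,"y":0.23,"z":-0.28,"rx":0,"ry":0,"rz":0.03,"claw":0},{"x":0,"y":0.23,"z":-0.35,"rx":0,"ry":0,"rz":0.03,"claw":0},{"x":0,"y":0.23,"z":-0.39,"rx":0,"ry":0,"rz":0.03,"claw":0},{"x":0,"y":0.23,"z":-0.41,"rx":0,"ry":0,"rz":0.03,"claw":0},{"x":0,"y":0.23,"z":-0.42,"rx":0,"ry":0,"rz":0.03,"claw":0}]'
python3 -c "
from h import *
pose([.5,.385,.0685])"
```

```text
time_s: 13.95
tcp_pos: [0.5009, 0.328, 0.1736]
ee_rot: [[-0.998, 0.063, -0.002], [0.063, 0.998, -0.002], [0.002, -0.002, -1.0]]
wrist_force: [0.0, -0.6, -0.9]
gripper_width: 0.131
gripper_force: 29.9
time_s: 14.95
tcp_pos: [0.5026, 0.3852, 0.0704]
ee_rot: [[-1.0, -0.03, 0.001], [-0.03, 1.0, 0.001], [-0.001, 0.001, -1.0]]
wrist_force: [-0.7, 0.2, -1.5]
gripper_width: 0.137
gripper_force: 29.9
t 14.9 tcp [0.5026 0.3852 0.0704] ytool 91.7 tilt 0.07 w 0.137 F [-0.7  0.2 -1.5] g 29.9
shift/250 [-0.01  -0.001 -0.008]
```

```bash
python3 -m pendant '[{"x":0,"y":0,"z":-0.006,"rx":0,"ry":0,"rz":0,"claw":0},{"x":0,"y":0,"z":-0.008,"rx":0,"ry":0,"rz":0,"claw":0},{"x":0,"y":0,"z":-0.008,"rx":0,"ry":0,"rz":0,"claw":0.6},{"x":0,"y":0,"z":-0.008,"rx":0,"ry":0,"rz":0,"claw":0.6},{"x":0,"y":0,"z":-0.008,"rx":0,"ry":0,"rz":0,"claw":0.6},{"x":0,"y":0,"z":-0.008,"rx":0,"ry":0,"rz":0,"claw":0.6},{"x":0,"y":0,"z":0.1,"rx":0,"ry":0,"rz":0,"claw":0.6},{"x":0,"y":0,"z":0.3,"rx":0,"ry":0,"rz":0,"claw":0.6}]'
python3 -m pendant '[{"x":0,"y":0,"z":0.2,"rx":0,"ry":0,"rz":0,"claw":0.6},{"x":0.1,"y":-0.2,"z":0.2,"rx":0,"ry":0,"rz":-0.03,"claw":0.6},{"x":0.2,"y":-0.4,"z":0.2,"rx":0,"ry":0,"rz":-0.03,"claw":0.6},{"x":0.27,"y":-0.6,"z":0.2,"rx":0,"ry":0,"rz":-0.03,"claw":0.6},{"x":0.33,"y":-0.8,"z":0.2,"rx":0,"ry":0,"rz":-0.03,"claw":0.6},{"x":0.4,"y":-1,"z":0.2,"rx":0,"ry":0,"rz":-0.03,"claw":0.6},{"x":0.45,"y":-1,"z":0.2,"rx":0,"ry":0,"rz":-0.03,"claw":0.6},{"x":0.45,"y":-1,"z":0.2,"rx":0,"ry":0,"rz":-0.03,"claw":0.6}]'
python3 - <<'E'
from h import *
pose([.614,-.029,.077])
c=capture('top');h=hsv(c).astype(int)
b=(h[...,0]<16)&(h[...,1]>80)&(h[...,2]<125)
for n in('empty1_mid','fresh2_mid'):
    for r in regions_of(c,n)[:4]:
        m=bar(c,r['region']);print(n,round(r['conf'],2),np.round(r['centre']),rect(c,m,.1) if m.any() else '')
E
```

```text
time_s: 15.95
tcp_pos: [0.5012, 0.3839, 0.1436]
ee_rot: [[-1.0, -0.03, -0.004], [-0.03, 1.0, -0.004], [0.004, -0.004, -1.0]]
wrist_force: [1.0, 1.2, -0.4]
gripper_width: 0.594
gripper_force: 0.0
time_s: 16.95
tcp_pos: [0.6153, 0.135, 0.1947]
ee_rot: [[-0.998, 0.065, -0.0], [0.065, 0.998, 0.0], [0.0, 0.0, -1.0]]
wrist_force: [0.9, 0.4, -0.3]
gripper_width: 0.598
gripper_force: 0.0
t 16.9 tcp [0.6153 0.135  0.1947] ytool 86.3 tilt 0.01 w 0.598 F [ 0.9  0.4 -0.3] g 0.0
shift/250 [-0.005 -0.656 -0.471]
empty1_mid 0.89 [288. 194.] [616.6, -29.4, -3.4, 78.6, 10.2, 617.5, -29.1]
fresh2_mid 0.97 [423. 262.] [447.3, -371.6, 1.3, 79.8, 11.0, 447.4, -371.4]
```

```bash
python3 -m pendant '[{"x":0,"y":-0.2,"z":0,"rx":0,"ry":0,"rz":0,"claw":0.6},{"x":0,"y":-0.4,"z":0,"rx":0,"ry":0,"rz":0,"claw":0.6},{"x":0,"y":-0.6,"z":0,"rx":0,"ry":0,"rz":0,"claw":0.6},{"x":0,"y":-0.656,"z":-0.05,"rx":0,"ry":0,"rz":0,"claw":0.6},{"x":0,"y":-0.656,"z":-0.2,"rx":0,"ry":0,"rz":0,"claw":0.6},{"x":0,"y":-0.656,"z":-0.35,"rx":0,"ry":0,"rz":0,"claw":0.6},{"x":0,"y":-0.656,"z":-0.47,"rx":0,"ry":0,"rz":0,"claw":0.6},{"x":0,"y":-0.656,"z":-0.47,"rx":0,"ry":0,"rz":0,"claw":0.4}]'
python3 -m pendant '[{"x":0,"y":0,"z":0,"rx":0,"ry":0,"rz":0,"claw":0},{"x":0,"y":0,"z":0,"rx":0,"ry":0,"rz":0,"claw":0},{"x":0,"y":0,"z":0,"rx":0,"ry":0,"rz":0,"claw":0},{"x":0,"y":0,"z":0,"rx":0,"ry":0,"rz":0,"claw":0},{"x":0,"y":0,"z":0.05,"rx":0,"ry":0,"rz":0,"claw":0},{"x":0,"y":0,"z":0.12,"rx":0,"ry":0,"rz":0,"claw":0},{"x":0,"y":0,"z":0.24,"rx":0,"ry":0,"rz":0,"claw":0},{"x":0,"y":0,"z":0.36,"rx":0,"ry":0,"rz":0,"claw":0}]'
python3 - <<'E'
from h import *
pose([.5,.298,.0685])
c=capture('top')
for n in('empty1_mid',):
    for r in regions_of(c,n)[:4]:
        m=bar(c,r['region']);print(n,round(r['conf'],2),np.round(r['centre']),rect(c,m,.094) if m.any() else '')
E
```

```text
time_s: 18.1
tcp_pos: [0.6125, -0.0279, 0.0746]
ee_rot: [[-0.998, 0.063, -0.007], [0.063, 0.998, -0.001], [0.007, -0.001, -1.0]]
wrist_force: [-0.2, 1.0, 0.7]
gripper_width: 0.554
gripper_force: 0.0
time_s: 19.1
tcp_pos: [0.6148, -0.0291, 0.1696]
ee_rot: [[-0.998, 0.064, 0.001], [0.064, 0.998, 0.0], [-0.001, 0.0, -1.0]]
wrist_force: [-0.1, 0.5, -2.4]
gripper_width: 0.136
gripper_force: 29.8
t 19.1 tcp [ 0.6148 -0.0291  0.1696] ytool 86.3 tilt 0.05 w 0.136 F [-0.1  0.5 -2.4] g 29.8
shift/250 [-0.459  1.308 -0.404]
empty1_mid 0.91 [290. 204.] [604.9, -27.4, 0.0, 12.7, 7.5, 604.4, -27.7]
empty1_mid 0.58 [295. 271.] [413.0, -153.7, -89.8, 2.5, 2.4, 413.0, -153.7]
```

```bash
python3 -m pendant '[{"x":-0.04,"y":0.08,"z":0.05,"rx":0,"ry":0,"rz":0,"claw":0},{"x":-0.1,"y":0.22,"z":0.05,"rx":0,"ry":0,"rz":0,"claw":0},{"x":-0.16,"y":0.4,"z":0.05,"rx":0,"ry":0,"rz":0,"claw":0},{"x":-0.22,"y":0.54,"z":0.05,"rx":0,"ry":0,"rz":0,"claw":0},{"x":-0.28,"y":0.64,"z":0.05,"rx":0,"ry":0,"rz":0,"claw":0},{"x":-0.34,"y":0.72,"z":0.05,"rx":0,"ry":0,"rz":0,"claw":0},{"x":-0.4,"y":0.75,"z":0.05,"rx":0,"ry":0,"rz":0,"claw":0},{"x":-0.45,"y":0.75,"z":0.05,"rx":0,"ry":0,"rz":0,"claw":0}]'
python3 - <<'E'
from h import *
pose([.5,.298,.0685])
c=capture('top');s=capture('side')
cv2.imwrite('pics/ts4.png',np.hstack([cv2.resize(c['color'][180:320,70:250,::-1],(400,311)),cv2.resize(s['color'][40:212,130:350,::-1],(400,311))]))
E
```

```text
time_s: 20.2
tcp_pos: [0.5008, 0.1587, 0.1799]
ee_rot: [[-0.998, 0.063, -0.001], [0.063, 0.998, -0.0], [0.001, -0.0, -1.0]]
wrist_force: [-0.7, -0.1, -2.0]
gripper_width: 0.132
gripper_force: 29.8
t 20.2 tcp [0.5008 0.1587 0.1799] ytool 86.4 tilt 0.05 w 0.132 F [-0.7 -0.1 -2. ] g 29.8
shift/250 [-0.003  0.557 -0.446]
```

View pics/ts4.png

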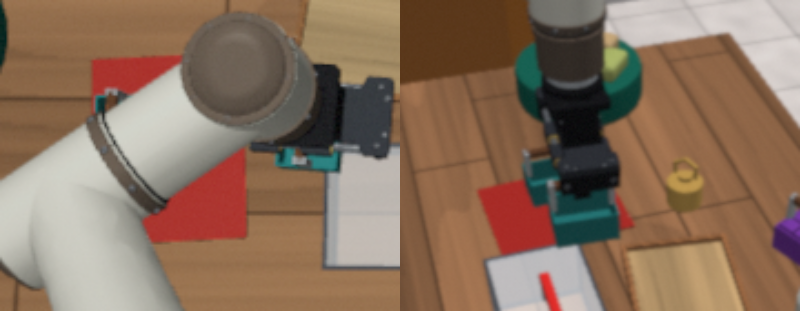

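Empty1 stands upright on the mat (crop left, (105,100)) and empty2 is held upright. Placing empty2 beside it.

```bash
python3 -m pendant '[{"x":0,"y":0.1,"z":0,"rx":0,"ry":0,"rz":0.01,"claw":0},{"x":0,"y":0.25,"z":0,"rx":0,"ry":0,"rz":0.03,"claw":0},{"x":0,"y":0.4,"z":0,"rx":0,"ry":0,"rz":0.03,"claw":0},{"x":0,"y":0.5,"z":-0.05,"rx":0,"ry":0,"rz":0.03,"claw":0},{"x":0,"y":0.557,"z":-0.15,"rx":0,"ry":0,"rz":0.03,"claw":0},{"x":0,"y":0.557,"z":-0.25,"rx":0,"ry":0,"rz":0.03,"claw":0},{"x":0,"y":0.557,"z":-0.34,"rx":0,"ry":0,"rz":0.03,"claw":0},{"x":0,"y":0.557,"z":-0.4,"rx":0,"ry":0,"rz":0.03,"claw":0}]'
python3 -m pendant '[{"x":0,"y":0,"z":-0.02,"rx":0,"ry":0,"rz":0,"claw":0},{"x":0,"y":0,"z":-0.035,"rx":0,"ry":0,"rz":0,"claw":0},{"x":0,"y":0,"z":-0.045,"rx":0,"ry":0,"rz":0,"claw":0},{"x":0,"y":0,"z":-0.045,"rx":0,"ry":0,"rz":0,"claw":0},{"x":0,"y":0,"z":-0.045,"rx":0,"ry":0,"rz":0,"claw":0.6},{"x":0,"y":0,"z":-0.045,"rx":0,"ry":0,"rz":0,"claw":0.6},{"x":0,"y":0,"z":-0.045,"rx":0,"ry":0,"rz":0,"claw":0.6},{"x":0,"y":0,"z":-0.045,"rx":0,"ry":0,"rz":0,"claw":0.6}]'
python3 -c "
from h import *
pose()"
```

```text
time_s: 21.3
tcp_pos: [0.5017, 0.2967, 0.078]
ee_rot: [[-1.0, -0.029, -0.002], [-0.029, 1.0, -0.002], [0.002, -0.002, -1.0]]
wrist_force: [0.5, -0.4, -1.2]
gripper_width: 0.135
gripper_force: 29.8
time_s: 22.3
tcp_pos: [0.5022, 0.2978, 0.0687]
ee_rot: [[-1.0, -0.03, -0.0], [-0.03, 1.0, 0.0], [0.0, 0.0, -1.0]]
wrist_force: [0.2, -0.3, 0.5]
gripper_width: 0.503
gripper_force: 0.0
t 22.3 tcp [0.5022 0.2978 0.0687] ytool 91.7 tilt 0.0 w 0.503 F [ 0.2 -0.3  0.5] g 0.0
```

```bash
python3 -m pendant '[{"x":0,"y":0,"z":0.2,"rx":0,"ry":0,"rz":0,"claw":0.6},{"x":0,"y":0,"z":0.4,"rx":0,"ry":0,"rz":0,"claw":0.6},{"x":0,"y":-0.1,"z":0.55,"rx":0,"ry":0,"rz":0,"claw":0.6},{"x":0,"y":-0.3,"z":0.55,"rx":0,"ry":0,"rz":-0.01,"claw":0.6},{"x":0.05,"y":-0.5,"z":0.55,"rx":0,"ry":0,"rz":-0.01,"claw":0.6},{"x":0.1,"y":-0.7,"z":0.55,"rx":0,"ry":0,"rz":-0.01,"claw":0.6},{"x":0.15,"y":-0.85,"z":0.55,"rx":0,"ry":0,"rz":-0.01,"claw":0.6},{"x":0.2,"y":-1,"z":0.55,"rx":0,"ry":0,"rz":-0.01,"claw":0.6}]'
python3 -m pendant '[{"x":0,"y":-0.15,"z":0,"rx":0,"ry":0,"rz":0,"claw":0.6},{"x":0,"y":-0.3,"z":0,"rx":0,"ry":0,"rz":0,"claw":0.6},{"x":0,"y":-0.45,"z":0,"rx":0,"ry":0,"rz":0,"claw":0.6},{"x":0,"y":-0.6,"z":0,"rx":0,"ry":0,"rz":0,"claw":0.6},{"x":0,"y":-0.6,"z":0,"rx":0,"ry":0,"rz":0,"claw":0.6},{"x":0,"y":-0.6,"z":0,"rx":0,"ry":0,"rz":0,"claw":0.6},{"x":0,"y":-0.6,"z":0,"rx":0,"ry":0,"rz":0,"claw":0.6},{"x":0,"y":-0.6,"z":0,"rx":0,"ry":0,"rz":0,"claw":0.6}]'
python3 - <<'E'
from h import *
c=capture('top')
pose([.556,-.284,.069])
for n in('empty1_mid','fresh2_mid','fresh3_mid','fresh4_mid'):
    for r in regions_of(c,n)[:4]:
        m=bar(c,r['region']);print(n,round(r['conf'],2),np.round(r['centre']),rect(c,m,.094) if m.any() else '')
h=hsv(c).astype(int)
v=(h[...,2]); 
print('tray cols', [ (w2p(c,[.62+dx*.991+dy*.132,.03-dx*.132+dy*.991,.022])).round(1).tolist() for dx,dy in((.084,.165),(.084,-.165),(-.084,-.165),(-.084,.165))])
cv2.imwrite('pics/t5.png',cv2.resize(c['color'][145:255,100:350,::-1],None,fx=3.2,fy=3.2,interpolation=cv2.INTER_CUBIC))
E
```

```text
time_s: 23.3
tcp_pos: [0.5524, 0.0463, 0.2064]
ee_rot: [[-1.0, 0.002, 0.0], [0.002, 1.0, 0.0], [-0.0, 0.0, -1.0]]
wrist_force: [0.3, 0.4, 0.3]
gripper_width: 0.6
gripper_force: 0.0
time_s: 24.3
tcp_pos: [0.5523, -0.1014, 0.2064]
ee_rot: [[-1.0, 0.0, 0.0], [0.0, 1.0, 0.0], [-0.0, 0.0, -1.0]]
wrist_force: [-0.9, 0.2, 0.3]
gripper_width: 0.6
gripper_force: 0.0
t 24.4 tcp [ 0.5523 -0.1015  0.2063] ytool 90.0 tilt 0.01 w 0.601 F [ 1.2 -0.3 -0. ] g 0.0
shift/250 [ 0.015 -0.73  -0.549]
empty1_mid 0.93 [163. 240.] [503.0, 296.8, 2.5, 78.6, 9.8, 503.4, 297.0]
fresh2_mid 0.74 [424. 264.] [450.0, -374.0, -2.5, 75.6, 12.2, 448.3, -373.4]
fresh2_mid 0.48 [424. 223.] [548.7, -374.7, -2.5, 77.3, 9.9, 548.7, -374.7]
fresh3_mid 0.81 [399. 232.] [531.0, -307.2, -2.1, 72.4, 14.8, 530.6, -309.0]
fresh3_mid 0.66 [232. 115.] [845.0, 121.9, -65.9, 72.4, 9.5, 844.7, 122.4]
fresh4_mid 0.92 [353. 122.] [818.1, -204.3, -49.3, 78.8, 11.0, 818.5, -205.3]
fresh4_mid 0.87 [424. 224.] [548.7, -374.7, -2.5, 77.3, 9.9, 548.7, -374.7]
fresh4_mid 0.68 [412. 324.] [287.4, -330.5, -12.6, 76.5, 10.1, 288.1, -330.7]
tray cols [[209.1, 157.7], [332.3, 174.3], [324.6, 236.8], [198.9, 219.7]]
```

View pics/t5.png

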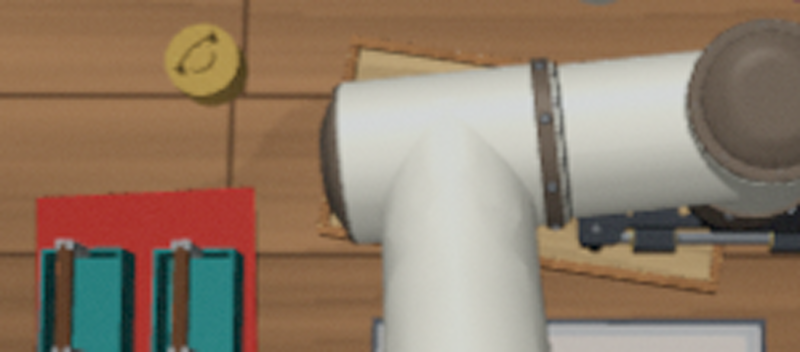

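Both empties are on the red mat (crop (88,295) and (197,295)), and the tray corners match (0.620, 0.030). fresh3 has been knocked to (0.531, −0.308), next to fresh4. Grasping it there.

```bash
python3 -m pendant '[{"x":-0.02,"y":-0.2,"z":0,"rx":0,"ry":0,"rz":0,"claw":0.5},{"x":-0.05,"y":-0.4,"z":0,"rx":0,"ry":0,"rz":0,"claw":0.5},{"x":-0.085,"y":-0.6,"z":0,"rx":0,"ry":0,"rz":-0.01,"claw":0.5},{"x":-0.085,"y":-0.75,"z":0,"rx":0,"ry":0,"rz":-0.01,"claw":0.5},{"x":-0.085,"y":-0.826,"z":-0.05,"rx":0,"ry":0,"rz":-0.01,"claw":0.5},{"x":-0.085,"y":-0.826,"z":-0.15,"rx":0,"ry":0,"rz":-0.01,"claw":0.5},{"x":-0.085,"y":-0.826,"z":-0.25,"rx":0,"ry":0,"rz":-0.01,"claw":0.5},{"x":-0.085,"y":-0.826,"z":-0.25,"rx":0,"ry":0,"rz":-0.01,"claw":0.5}]'
python3 - <<'E'
from h import *
pose([.531,-.308,.069])
s=capture('side')
for r in regions_of(s,'fresh3_mid')[:4]: print(round(r['conf'],2),np.round(r['centre']))
print(w2p(s,[.531,-.308,.094]))
cv2.imwrite('pics/s6.png',cv2.resize(s['color'][250:410,220:420,::-1],None,fx=3,fy=3,interpolation=cv2.INTER_CUBIC))
E
```

```text
time_s: 25.55
tcp_pos: [0.5294, -0.3077, 0.1409]
ee_rot: [[-0.999, 0.033, -0.006], [0.033, 0.999, 0.002], [0.006, 0.002, -1.0]]
wrist_force: [-0.6, -0.2, 0.1]
gripper_width: 0.5
gripper_force: 0.0
t 25.6 tcp [ 0.5294 -0.3077  0.1409] ytool 88.1 tilt 0.36 w 0.5 F [-0.6 -0.2  0.1] g 0.0
shift/250 [ 0.007 -0.001 -0.288]
0.98 [364. 166.]
0.7 [298. 334.]
0.43 [199. 160.]
[306.18730793 318.34035544]
```

View pics/s6.png

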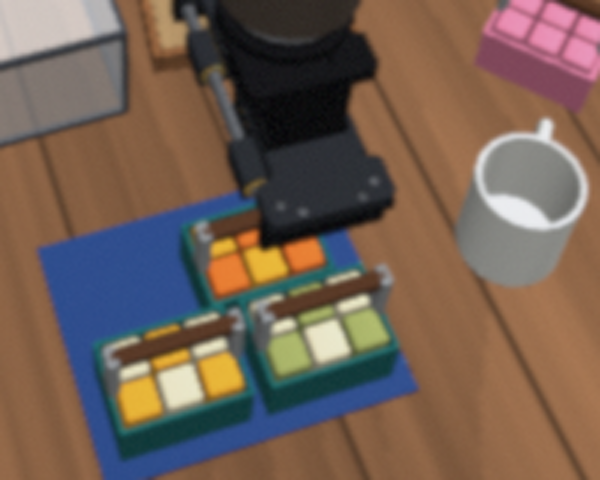

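fresh3 (orange/amber) is under the gripper and its bar is where predicted (about (260,208) in the crop). Descend, grip, lift.

```bash
python3 -m pendant '[{"x":0,"y":0,"z":-0.1,"rx":0,"ry":0,"rz":0,"claw":0.5},{"x":0,"y":0,"z":-0.2,"rx":0,"ry":0,"rz":0,"claw":0.5},{"x":0,"y":0,"z":-0.285,"rx":0,"ry":0,"rz":0,"claw":0.5},{"x":0,"y":0,"z":-0.285,"rx":0,"ry":0,"rz":0,"claw":0},{"x":0,"y":0,"z":-0.285,"rx":0,"ry":0,"rz":0,"claw":0},{"x":0,"y":0,"z":-0.285,"rx":0,"ry":0,"rz":0,"claw":0},{"x":0,"y":0,"z":-0.285,"rx":0,"ry":0,"rz":0,"claw":0},{"x":0,"y":0,"z":-0.285,"rx":0,"ry":0,"rz":0,"claw":0}]'
python3 -m pendant '[{"x":0,"y":0,"z":0.02,"rx":0,"ry":0,"rz":0,"claw":0},{"x":0,"y":0,"z":0.06,"rx":0,"ry":0,"rz":0,"claw":0},{"x":0,"y":0,"z":0.12,"rx":0,"ry":0,"rz":0,"claw":0},{"x":0,"y":0,"z":0.2,"rx":0,"ry":0,"rz":0,"claw":0},{"x":0,"y":0,"z":0.3,"rx":0,"ry":0,"rz":0,"claw":0},{"x":0,"y":0,"z":0.4,"rx":0,"ry":0,"rz":0,"claw":0},{"x":0,"y":0,"z":0.45,"rx":0,"ry":0,"rz":0,"claw":0},{"x":0,"y":0,"z":0.45,"rx":0,"ry":0,"rz":0,"claw":0}]'
python3 - <<'E'
from h import *
a=np.radians(-7.6);
for d in(.085,0,-.085): print(d,(np.array([.62,.03])+d*np.array([-np.sin(a),np.cos(a)])).round(4))
pose([.6312,.1143,.077])
E
```

```text
time_s: 26.65
tcp_pos: [0.5316, -0.3092, 0.0735]
ee_rot: [[-0.999, 0.033, 0.002], [0.033, 0.999, -0.001], [-0.002, -0.001, -1.0]]
wrist_force: [-0.1, -0.8, 1.8]
gripper_width: 0.131
gripper_force: 29.8
time_s: 27.65
tcp_pos: [0.5313, -0.3088, 0.1862]
ee_rot: [[-0.999, 0.033, 0.002], [0.033, 0.999, -0.0], [-0.002, -0.0, -1.0]]
wrist_force: [0.1, -0.2, -3.8]
gripper_width: 0.135
gripper_force: 29.8
0.085 [0.6312 0.1143]
0 [0.62 0.03]
-0.085 [ 0.6088 -0.0543]
t 27.6 tcp [ 0.5313 -0.3088  0.1862] ytool 88.1 tilt 0.13 w 0.135 F [ 0.1 -0.2 -3.8] g 29.8
shift/250 [ 0.399  1.692 -0.437]
```

```bash
python3 -m pendant '[{"x":0.03,"y":0.07,"z":0.04,"rx":0,"ry":0,"rz":0,"claw":0},{"x":0.08,"y":0.2,"z":0.08,"rx":0,"ry":0,"rz":-0.01,"claw":0},{"x":0.14,"y":0.36,"z":0.1,"rx":0,"ry":0,"rz":-0.02,"claw":0},{"x":0.2,"y":0.52,"z":0.1,"rx":0,"ry":0,"rz":-0.03,"claw":0},{"x":0.26,"y":0.68,"z":0.1,"rx":0,"ry":0,"rz":-0.03,"claw":0},{"x":0.32,"y":0.82,"z":0.1,"rx":0,"ry":0,"rz":-0.03,"claw":0},{"x":0.37,"y":0.93,"z":0.1,"rx":0,"ry":0,"rz":-0.032,"claw":0},{"x":0.4,"y":1.0,"z":0.1,"rx":0,"ry":0,"rz":-0.032,"claw":0}]'
python3 -m pendant '[{"x":0,"y":0.12,"z":0,"rx":0,"ry":0,"rz":0,"claw":0},{"x":0,"y":0.26,"z":0,"rx":0,"ry":0,"rz":0,"claw":0},{"x":0,"y":0.42,"z":0,"rx":0,"ry":0,"rz":0,"claw":0},{"x":0,"y":0.56,"z":0,"rx":0,"ry":0,"rz":0,"claw":0},{"x":0,"y":0.66,"z":-0.05,"rx":0,"ry":0,"rz":0,"claw":0},{"x":0,"y":0.69,"z":-0.15,"rx":0,"ry":0,"rz":0,"claw":0},{"x":0,"y":0.69,"z":-0.25,"rx":0,"ry":0,"rz":0,"claw":0},{"x":0,"y":0.69,"z":-0.32,"rx":0,"ry":0,"rz":0,"claw":0}]'
python3 -c "
from h import *
pose([.6312,.1143,.081])"
```

```text
time_s: 28.65
tcp_pos: [0.6311, -0.0565, 0.2092]
ee_rot: [[-0.991, 0.131, -0.002], [0.131, 0.991, 0.0], [0.002, -0.0, -1.0]]
wrist_force: [0.8, -0.7, -3.2]
gripper_width: 0.134
gripper_force: 29.8
time_s: 29.65
tcp_pos: [0.6299, 0.1134, 0.1276]
ee_rot: [[-0.991, 0.133, -0.003], [0.133, 0.991, -0.001], [0.003, -0.002, -1.0]]
wrist_force: [-0.6, 0.2, -3.0]
gripper_width: 0.138
gripper_force: 29.9
t 29.6 tcp [0.6299 0.1134 0.1276] ytool 82.3 tilt 0.2 w 0.138 F [-0.6  0.2 -3. ] g 29.9
shift/250 [ 0.005  0.004 -0.186]
```

```bash
python3 -m pendant '[{"x":0.005,"y":0.004,"z":-0.05,"rx":0,"ry":0,"rz":0,"claw":0},{"x":0.005,"y":0.004,"z":-0.1,"rx":0,"ry":0,"rz":0,"claw":0},{"x":0.005,"y":0.004,"z":-0.14,"rx":0,"ry":0,"rz":0,"claw":0},{"x":0.005,"y":0.004,"z":-0.165,"rx":0,"ry":0,"rz":0,"claw":0},{"x":0.005,"y":0.004,"z":-0.175,"rx":0,"ry":0,"rz":0,"claw":0},{"x":0.005,"y":0.004,"z":-0.18,"rx":0,"ry":0,"rz":0,"claw":0},{"x":0.005,"y":0.004,"z":-0.18,"rx":0,"ry":0,"rz":0,"claw":0},{"x":0.005,"y":0.004,"z":-0.18,"rx":0,"ry":0,"rz":0,"claw":0}]'
python3 -c "
from h import *
pose([.6312,.1143,.081])"
```

```text
time_s: 30.65
tcp_pos: [0.6324, 0.1148, 0.0854]
ee_rot: [[-0.991, 0.133, 0.001], [0.133, 0.991, 0.0], [-0.001, 0.0, -1.0]]
wrist_force: [-0.4, -0.2, -3.1]
gripper_width: 0.136
gripper_force: 29.9
t 30.6 tcp [0.6324 0.1148 0.0854] ytool 82.4 tilt 0.04 w 0.136 F [-0.4 -0.2 -3.1] g 29.9
shift/250 [-0.005 -0.002 -0.018]
```

```bash
python3 -m pendant '[{"x":0,"y":0,"z":-0.008,"rx":0,"ry":0,"rz":0,"claw":0},{"x":0,"y":0,"z":-0.016,"rx":0,"ry":0,"rz":0,"claw":0},{"x":0,"y":0,"z":-0.018,"rx":0,"ry":0,"rz":0,"claw":0},{"x":0,"y":0,"z":-0.018,"rx":0,"ry":0,"rz":0,"claw":0},{"x":0,"y":0,"z":-0.018,"rx":0,"ry":0,"rz":0,"claw":0},{"x":0,"y":0,"z":-0.018,"rx":0,"ry":0,"rz":0,"claw":0},{"x":0,"y":0,"z":-0.018,"rx":0,"ry":0,"rz":0,"claw":0},{"x":0,"y":0,"z":-0.018,"rx":0,"ry":0,"rz":0,"claw":0}]'
```

```text
time_s: 31.65
tcp_pos: [0.6322, 0.1144, 0.0815]
ee_rot: [[-0.991, 0.133, 0.0], [0.133, 0.991, -0.0], [-0.0, -0.0, -1.0]]
wrist_force: [-3.5, -2.5, 6.3]
gripper_width: 0.132
gripper_force: 29.9
```

```bash
python3 -m pendant '[{"x":0,"y":0,"z":0,"rx":0,"ry":0,"rz":0,"claw":0.6},{"x":0,"y":0,"z":0,"rx":0,"ry":0,"rz":0,"claw":0.6},{"x":0,"y":0,"z":0,"rx":0,"ry":0,"rz":0,"claw":0.6},{"x":0,"y":0,"z":0,"rx":0,"ry":0,"rz":0,"claw":0.6},{"x":0,"y":0,"z":0.1,"rx":0,"ry":0,"rz":0,"claw":0.6},{"x":0,"y":0,"z":0.25,"rx":0,"ry":0,"rz":0,"claw":0.6},{"x":0,"y":-0.1,"z":0.45,"rx":0,"ry":0,"rz":0,"claw":0.6},{"x":0,"y":-0.3,"z":0.5,"rx":0,"ry":0,"rz":0,"claw":0.6}]'
python3 -m pendant '[{"x":-0.05,"y":-0.2,"z":0,"rx":0,"ry":0,"rz":0.01,"claw":0.6},{"x":-0.1,"y":-0.4,"z":0,"rx":0,"ry":0,"rz":0.02,"claw":0.6},{"x":-0.15,"y":-0.6,"z":0,"rx":0,"ry":0,"rz":0.03,"claw":0.6},{"x":-0.2,"y":-0.8,"z":0,"rx":0,"ry":0,"rz":0.03,"claw":0.6},{"x":-0.25,"y":-1,"z":0,"rx":0,"ry":0,"rz":0.03,"claw":0.6},{"x":-0.3,"y":-1,"z":0,"rx":0,"ry":0,"rz":0.03,"claw":0.6},{"x":-0.33,"y":-1,"z":0,"rx":0,"ry":0,"rz":0.03,"claw":0.6},{"x":-0.33,"y":-1,"z":0,"rx":0,"ry":0,"rz":0.03,"claw":0.6}]'
python3 - <<'E'
from h import *
c=capture('top')
pose([.549,-.375,.069])
for n in('empty1_mid','fresh2_mid','fresh3_mid','fresh4_mid'):
    for r in regions_of(c,n)[:4]:
        m=bar(c,r['region']);print(n,round(r['conf'],2),np.round(r['centre']),rect(c,m,.094 if r['centre'][0]>350 or r['centre'][0]<200 else .102) if m.any() else '')
E
```

```text
time_s: 32.65
tcp_pos: [0.6344, 0.0407, 0.2099]
ee_rot: [[-0.992, 0.129, 0.008], [0.129, 0.992, 0.002], [-0.008, 0.003, -1.0]]
wrist_force: [0.7, 0.1, -0.0]
gripper_width: 0.597
gripper_force: 0.0
time_s: 33.65
tcp_pos: [0.5496, -0.2093, 0.2059]
ee_rot: [[-0.999, 0.038, 0.001], [0.038, 0.999, 0.0], [-0.001, 0.0, -1.0]]
wrist_force: [0.3, 0.3, -1.0]
gripper_width: 0.605
gripper_force: 0.0
t 33.7 tcp [ 0.5501 -0.2092  0.2059] ytool 87.9 tilt 0.05 w 0.596 F [ 0.6 -0.8  0.8] g 0.0
shift/250 [-0.004 -0.663 -0.548]
empty1_mid 0.96 [162. 241.] [503.0, 296.8, 2.5, 78.6, 9.8, 503.3, 296.9]
fresh2_mid 0.87 [425. 263.] [450.0, -374.0, -2.5, 75.6, 12.2, 448.2, -373.4]
fresh3_mid 0.94 [233. 194.] [628.3, 113.4, -9.0, 74.5, 11.1, 628.9, 113.8]
fresh3_mid 0.66 [233. 116.] [842.0, 121.1, -66.2, 71.9, 9.4, 841.8, 121.4]
fresh4_mid 0.83 [410. 325.] [287.4, -330.6, -12.7, 76.5, 10.2, 287.8, -330.7]
fresh4_mid 0.72 [249. 197.] [538.1, 106.2, 81.7, 108.8, 4.3, 538.5, 104.1]
fresh4_mid 0.68 [356. 122.] [817.4, -205.0, -47.9, 78.7, 11.5, 818.5, -205.6]
fresh4_mid 0.63 [428. 231.] [548.7, -374.7, -2.5, 77.3, 9.9, 548.7, -374.7]
```

```bash
python3 -m pendant '[{"x":0,"y":-0.2,"z":0,"rx":0,"ry":0,"rz":0,"claw":0.5},{"x":0,"y":-0.4,"z":0,"rx":0,"ry":0,"rz":0,"claw":0.5},{"x":0,"y":-0.55,"z":0,"rx":0,"ry":0,"rz":0,"claw":0.5},{"x":-0.004,"y":-0.663,"z":-0.05,"rx":0,"ry":0,"rz":0,"claw":0.5},{"x":-0.004,"y":-0.663,"z":-0.2,"rx":0,"ry":0,"rz":0,"claw":0.5},{"x":-0.004,"y":-0.663,"z":-0.35,"rx":0,"ry":0,"rz":0,"claw":0.5},{"x":-0.004,"y":-0.663,"z":-0.47,"rx":0,"ry":0,"rz":0,"claw":0.5},{"x":-0.004,"y":-0.663,"z":-0.54,"rx":0,"ry":0,"rz":0,"claw":0.5}]'
python3 -m pendant '[{"x":0,"y":0,"z":0,"rx":0,"ry":0,"rz":0,"claw":0.5},{"x":0,"y":0,"z":0,"rx":0,"ry":0,"rz":0,"claw":0},{"x":0,"y":0,"z":0,"rx":0,"ry":0,"rz":0,"claw":0},{"x":0,"y":0,"z":0,"rx":0,"ry":0,"rz":0,"claw":0},{"x":0,"y":0,"z":0,"rx":0,"ry":0,"rz":0,"claw":0},{"x":0,"y":0,"z":0,"rx":0,"ry":0,"rz":0,"claw":0},{"x":0,"y":0,"z":0,"rx":0,"ry":0,"rz":0,"claw":0},{"x":0,"y":0,"z":0,"rx":0,"ry":0,"rz":0,"claw":0}]'
python3 -m pendant '[{"x":0,"y":0,"z":0.02,"rx":0,"ry":0,"rz":0,"claw":0},{"x":0,"y":0,"z":0.06,"rx":0,"ry":0,"rz":0,"claw":0},{"x":0,"y":0,"z":0.12,"rx":0,"ry":0,"rz":0,"claw":0},{"x":0,"y":0,"z":0.22,"rx":0,"ry":0,"rz":0,"claw":0},{"x":0,"y":0,"z":0.34,"rx":0,"ry":0,"rz":0,"claw":0},{"x":0,"y":0,"z":0.46,"rx":0,"ry":0,"rz":0,"claw":0},{"x":0,"y":0,"z":0.54,"rx":0,"ry":0,"rz":0,"claw":0},{"x":0,"y":0,"z":0.54,"rx":0,"ry":0,"rz":0,"claw":0}]'
python3 -c "
from h import *
pose([.62,.03,.08])"
```

```text
time_s: 34.9
tcp_pos: [0.5483, -0.3755, 0.0685]
ee_rot: [[-0.999, 0.039, -0.002], [0.039, 0.999, 0.001], [0.002, 0.001, -1.0]]
wrist_force: [-0.4, -0.5, -0.5]
gripper_width: 0.503
gripper_force: 0.0
time_s: 35.9
tcp_pos: [0.5489, -0.3763, 0.071]
ee_rot: [[-0.999, 0.039, 0.0], [0.039, 0.999, -0.001], [-0.0, -0.001, -1.0]]
wrist_force: [-1.1, -1.2, 1.8]
gripper_width: 0.137
gripper_force: 29.8
time_s: 36.9
tcp_pos: [0.5497, -0.3764, 0.2086]
ee_rot: [[-0.999, 0.039, 0.005], [0.039, 0.999, -0.002], [-0.005, -0.002, -1.0]]
wrist_force: [-0.3, -0.5, -3.7]
gripper_width: 0.132
gripper_force: 29.8
t 36.9 tcp [ 0.5497 -0.3764  0.2086] ytool 87.8 tilt 0.32 w 0.132 F [-0.3 -0.5 -3.7] g 29.8
shift/250 [ 0.281  1.626 -0.514]
```

```bash
python3 -m pendant '[{"x":0.02,"y":0.07,"z":0,"rx":0,"ry":0,"rz":0,"claw":0},{"x":0.05,"y":0.2,"z":0,"rx":0,"ry":0,"rz":-0.01,"claw":0},{"x":0.1,"y":0.36,"z":0,"rx":0,"ry":0,"rz":-0.02,"claw":0},{"x":0.15,"y":0.52,"z":0,"rx":0,"ry":0,"rz":-0.03,"claw":0},{"x":0.2,"y":0.68,"z":0,"rx":0,"ry":0,"rz":-0.03,"claw":0},{"x":0.24,"y":0.82,"z":0,"rx":0,"ry":0,"rz":-0.03,"claw":0},{"x":0.27,"y":0.93,"z":0,"rx":0,"ry":0,"rz":-0.03,"claw":0},{"x":0.28,"y":1.0,"z":0,"rx":0,"ry":0,"rz":-0.03,"claw":0}]'
python3 -m pendant '[{"x":0,"y":0.12,"z":0,"rx":0,"ry":0,"rz":0,"claw":0},{"x":0,"y":0.26,"z":0,"rx":0,"ry":0,"rz":0,"claw":0},{"x":0,"y":0.42,"z":0,"rx":0,"ry":0,"rz":0,"claw":0},{"x":0,"y":0.54,"z":0,"rx":0,"ry":0,"rz":0,"claw":0},{"x":0,"y":0.6,"z":-0.05,"rx":0,"ry":0,"rz":0,"claw":0},{"x":0,"y":0.625,"z":-0.15,"rx":0,"ry":0,"rz":0,"claw":0},{"x":0,"y":0.625,"z":-0.25,"rx":0,"ry":0,"rz":0,"claw":0},{"x":0,"y":0.625,"z":-0.32,"rx":0,"ry":0,"rz":0,"claw":0}]'
python3 -c "
from h import *
pose([.62,.03,.081])"
```

```text
time_s: 37.9
tcp_pos: [0.6183, -0.1237, 0.2042]
ee_rot: [[-0.991, 0.131, -0.003], [0.131, 0.991, 0.0], [0.003, 0.0, -1.0]]
wrist_force: [-0.6, -0.2, -3.9]
gripper_width: 0.129
gripper_force: 29.8
time_s: 38.9
tcp_pos: [0.6172, 0.0296, 0.1228]
ee_rot: [[-0.991, 0.134, -0.004], [0.134, 0.991, -0.001], [0.004, -0.001, -1.0]]
wrist_force: [0.6, 0.3, -2.8]
gripper_width: 0.13
gripper_force: 29.8
t 38.9 tcp [0.6172 0.0296 0.1228] ytool 82.3 tilt 0.23 w 0.13 F [ 0.6  0.3 -2.8] g 29.8
shift/250 [ 0.011  0.002 -0.167]
```

```bash
python3 -m pendant '[{"x":0.005,"y":0.002,"z":-0.05,"rx":0,"ry":0,"rz":0,"claw":0},{"x":0.005,"y":0.002,"z":-0.1,"rx":0,"ry":0,"rz":0,"claw":0},{"x":0.005,"y":0.002,"z":-0.13,"rx":0,"ry":0,"rz":0,"claw":0},{"x":0.005,"y":0.002,"z":-0.15,"rx":0,"ry":0,"rz":0,"claw":0},{"x":0.005,"y":0.002,"z":-0.16,"rx":0,"ry":0,"rz":0,"claw":0},{"x":0.005,"y":0.002,"z":-0.17,"rx":0,"ry":0,"rz":0,"claw":0},{"x":0.005,"y":0.002,"z":-0.17,"rx":0,"ry":0,"rz":0,"claw":0},{"x":0.005,"y":0.002,"z":-0.17,"rx":0,"ry":0,"rz":0,"claw":0}]'
```

```text
time_s: 39.9
tcp_pos: [0.6201, 0.0308, 0.0833]
ee_rot: [[-0.991, 0.133, 0.001], [0.133, 0.991, 0.0], [-0.0, 0.0, -1.0]]
wrist_force: [-0.0, 0.0, -3.1]
gripper_width: 0.135
gripper_force: 29.8
```

```bash
python3 -m pendant '[{"x":0,"y":0,"z":-0.008,"rx":0,"ry":0,"rz":0,"claw":0},{"x":0,"y":0,"z":-0.016,"rx":0,"ry":0,"rz":0,"claw":0},{"x":0,"y":0,"z":-0.018,"rx":0,"ry":0,"rz":0,"claw":0},{"x":0,"y":0,"z":-0.018,"rx":0,"ry":0,"rz":0,"claw":0},{"x":0,"y":0,"z":-0.018,"rx":0,"ry":0,"rz":0,"claw":0.5},{"x":0,"y":0,"z":-0.018,"rx":0,"ry":0,"rz":0,"claw":0.5},{"x":0,"y":0,"z":-0.018,"rx":0,"ry":0,"rz":0,"claw":0.5},{"x":0,"y":0,"z":-0.018,"rx":0,"ry":0,"rz":0,"claw":0.5}]'
python3 -m pendant '[{"x":0,"y":0,"z":0.15,"rx":0,"ry":0,"rz":0,"claw":0.5},{"x":0,"y":0,"z":0.3,"rx":0,"ry":0,"rz":0,"claw":0.5},{"x":0,"y":-0.1,"z":0.5,"rx":0,"ry":0,"rz":0,"claw":0.5},{"x":-0.1,"y":-0.3,"z":0.5,"rx":0,"ry":0,"rz":0.01,"claw":0.5},{"x":-0.2,"y":-0.5,"z":0.5,"rx":0,"ry":0,"rz":0.02,"claw":0.5},{"x":-0.3,"y":-0.7,"z":0.5,"rx":0,"ry":0,"rz":0.03,"claw":0.5},{"x":-0.4,"y":-0.85,"z":0.5,"rx":0,"ry":0,"rz":0.03,"claw":0.5},{"x":-0.5,"y":-1,"z":0.5,"rx":0,"ry":0,"rz":0.03,"claw":0.5}]'
python3 - <<'E'
from h import *
c=capture('top')
pose([.449,-.3735,.069])
for n in('empty1_mid','fresh2_mid','fresh3_mid','fresh4_mid'):
    for r in regions_of(c,n)[:4]:
        m=bar(c,r['region']);print(n,round(r['conf'],2),np.round(r['centre']),rect(c,m,.094 if r['centre'][0]>350 or r['centre'][0]<200 else .102) if m.any() else '')
E
```

```text
time_s: 40.9
tcp_pos: [0.6201, 0.0308, 0.0786]
ee_rot: [[-0.991, 0.133, 0.0], [0.133, 0.991, 0.0], [-0.0, 0.0, -1.0]]
wrist_force: [0.8, -0.1, 0.7]
gripper_width: 0.47
gripper_force: 0.0
time_s: 41.9
tcp_pos: [0.494, -0.2205, 0.2037]
ee_rot: [[-0.999, 0.039, 0.001], [0.039, 0.999, -0.0], [-0.001, -0.0, -1.0]]
wrist_force: [-0.2, -0.5, -0.1]
gripper_width: 0.502
gripper_force: 0.0
t 42.0 tcp [ 0.491  -0.2231  0.2037] ytool 87.6 tilt 0.11 w 0.5 F [-1.8 -1.5 -0.8] g 0.0
shift/250 [-0.168 -0.601 -0.539]
empty1_mid 0.66 [164. 238.] [502.9, 296.7, -1.0, 78.6, 9.6, 503.0, 296.8]
fresh2_mid 0.82 [424. 265.] [441.5, -372.4, -2.6, 58.5, 9.8, 440.4, -373.3]
fresh3_mid 0.62 [232. 116.] [842.0, 121.1, -65.3, 71.9, 9.8, 841.5, 122.1]
fresh3_mid 0.61 [234. 190.] [628.3, 113.4, -9.0, 74.5, 11.1, 628.9, 113.8]
fresh4_mid 0.92 [264. 197.] [617.3, 30.7, -7.1, 76.5, 10.2, 618.6, 31.0]
fresh4_mid 0.75 [410. 325.] [287.4, -330.6, -12.6, 76.5, 10.4, 288.7, -330.8]
fresh4_mid 0.72 [356. 121.] [817.5, -204.9, -47.9, 78.7, 11.2, 818.3, -205.3]
```

```bash
python3 -m pendant '[{"x":-0.05,"y":-0.15,"z":0,"rx":0,"ry":0,"rz":0,"claw":0.5},{"x":-0.1,"y":-0.35,"z":0,"rx":0,"ry":0,"rz":0,"claw":0.5},{"x":-0.15,"y":-0.52,"z":0,"rx":0,"ry":0,"rz":0,"claw":0.5},{"x":-0.184,"y":-0.618,"z":-0.05,"rx":0,"ry":0,"rz":0,"claw":0.5},{"x":-0.184,"y":-0.618,"z":-0.2,"rx":0,"ry":0,"rz":0,"claw":0.5},{"x":-0.184,"y":-0.618,"z":-0.35,"rx":0,"ry":0,"rz":0,"claw":0.5},{"x":-0.184,"y":-0.618,"z":-0.47,"rx":0,"ry":0,"rz":0,"claw":0.5},{"x":-0.184,"y":-0.618,"z":-0.54,"rx":0,"ry":0,"rz":0,"claw":0.5}]'
python3 -m pendant '[{"x":0,"y":0,"z":0,"rx":0,"ry":0,"rz":0,"claw":0.5},{"x":0,"y":0,"z":0,"rx":0,"ry":0,"rz":0,"claw":0},{"x":0,"y":0,"z":0,"rx":0,"ry":0,"rz":0,"claw":0},{"x":0,"y":0,"z":0,"rx":0,"ry":0,"rz":0,"claw":0},{"x":0,"y":0,"z":0,"rx":0,"ry":0,"rz":0,"claw":0},{"x":0,"y":0,"z":0,"rx":0,"ry":0,"rz":0,"claw":0},{"x":0,"y":0,"z":0,"rx":0,"ry":0,"rz":0,"claw":0},{"x":0,"y":0,"z":0,"rx":0,"ry":0,"rz":0,"claw":0}]'
python3 -m pendant '[{"x":0,"y":0,"z":0.02,"rx":0,"ry":0,"rz":0,"claw":0},{"x":0,"y":0,"z":0.06,"rx":0,"ry":0,"rz":0,"claw":0},{"x":0,"y":0,"z":0.12,"rx":0,"ry":0,"rz":0,"claw":0},{"x":0,"y":0,"z":0.22,"rx":0,"ry":0,"rz":0,"claw":0},{"x":0,"y":0,"z":0.34,"rx":0,"ry":0,"rz":0,"claw":0},{"x":0,"y":0,"z":0.46,"rx":0,"ry":0,"rz":0,"claw":0},{"x":0,"y":0,"z":0.58,"rx":0,"ry":0,"rz":0,"claw":0},{"x":0,"y":0,"z":0.6,"rx":0,"ry":0,"rz":0,"claw":0}]'
python3 -c "
from h import *
pose([.6088,-.0543,.08])"
```

```text
time_s: 43.15
tcp_pos: [0.4494, -0.3725, 0.0665]
ee_rot: [[-0.999, 0.037, -0.002], [0.037, 0.999, 0.001], [0.002, 0.001, -1.0]]
wrist_force: [-0.4, -1.1, 0.6]
gripper_width: 0.504
gripper_force: 0.0
time_s: 44.15
tcp_pos: [0.4492, -0.3741, 0.069]
ee_rot: [[-0.999, 0.039, 0.001], [0.039, 0.999, -0.001], [-0.001, -0.001, -1.0]]
wrist_force: [-0.2, -1.1, 2.2]
gripper_width: 0.133
gripper_force: 29.8
time_s: 45.15
tcp_pos: [0.4501, -0.3743, 0.2218]
ee_rot: [[-0.999, 0.039, 0.006], [0.039, 0.999, -0.003], [-0.006, -0.003, -1.0]]
wrist_force: [-0.9, -0.5, -3.4]
gripper_width: 0.133
gripper_force: 29.9
t 45.1 tcp [ 0.4501 -0.3743  0.2218] ytool 87.8 tilt 0.36 w 0.133 F [-0.9 -0.5 -3.4] g 29.9
shift/250 [ 0.635  1.28  -0.567]
```

```bash
python3 -m pendant '[{"x":0.05,"y":0.07,"z":0,"rx":0,"ry":0,"rz":0,"claw":0},{"x":0.14,"y":0.2,"z":0,"rx":0,"ry":0,"rz":-0.01,"claw":0},{"x":0.24,"y":0.36,"z":0,"rx":0,"ry":0,"rz":-0.02,"claw":0},{"x":0.34,"y":0.52,"z":0,"rx":0,"ry":0,"rz":-0.03,"claw":0},{"x":0.44,"y":0.68,"z":0,"rx":0,"ry":0,"rz":-0.03,"claw":0},{"x":0.53,"y":0.82,"z":0,"rx":0,"ry":0,"rz":-0.03,"claw":0},{"x":0.6,"y":0.93,"z":0,"rx":0,"ry":0,"rz":-0.03,"claw":0},{"x":0.635,"y":1.0,"z":0,"rx":0,"ry":0,"rz":-0.03,"claw":0}]'
python3 -m pendant '[{"x":0,"y":0.1,"z":0,"rx":0,"ry":0,"rz":0,"claw":0},{"x":0,"y":0.2,"z":-0.03,"rx":0,"ry":0,"rz":0,"claw":0},{"x":0,"y":0.26,"z":-0.1,"rx":0,"ry":0,"rz":0,"claw":0},{"x":0,"y":0.28,"z":-0.2,"rx":0,"ry":0,"rz":0,"claw":0},{"x":0,"y":0.28,"z":-0.3,"rx":0,"ry":0,"rz":0,"claw":0},{"x":0,"y":0.28,"z":-0.4,"rx":0,"ry":0,"rz":0,"claw":0},{"x":0,"y":0.28,"z":-0.46,"rx":0,"ry":0,"rz":0,"claw":0},{"x":0,"y":0.28,"z":-0.48,"rx":0,"ry":0,"rz":0,"claw":0}]'
python3 -c "
from h import *
pose([.6088,-.0543,.077])"
```

```text
time_s: 46.15
tcp_pos: [0.6078, -0.1214, 0.2167]
ee_rot: [[-0.991, 0.131, -0.003], [0.131, 0.991, 0.001], [0.003, 0.0, -1.0]]
wrist_force: [0.0, -1.3, -4.1]
gripper_width: 0.132
gripper_force: 29.9
time_s: 47.15
tcp_pos: [0.607, -0.0539, 0.0974]
ee_rot: [[-0.991, 0.133, -0.002], [0.133, 0.991, -0.0], [0.002, -0.001, -1.0]]
wrist_force: [-0.8, 0.5, -2.3]
gripper_width: 0.131
gripper_force: 29.9
t 47.1 tcp [ 0.607  -0.0539  0.0974] ytool 82.3 tilt 0.14 w 0.131 F [-0.8  0.5 -2.3] g 29.9
shift/250 [ 0.007 -0.002 -0.081]
```

```bash
python3 -m pendant '[{"x":0,"y":0,"z":-0.03,"rx":0,"ry":0,"rz":0,"claw":0},{"x":0,"y":0,"z":-0.05,"rx":0,"ry":0,"rz":0,"claw":0},{"x":0,"y":0,"z":-0.06,"rx":0,"ry":0,"rz":0,"claw":0},{"x":0,"y":0,"z":-0.07,"rx":0,"ry":0,"rz":0,"claw":0},{"x":0,"y":0,"z":-0.075,"rx":0,"ry":0,"rz":0,"claw":0},{"x":0,"y":0,"z":-0.08,"rx":0,"ry":0,"rz":0,"claw":0},{"x":0,"y":0,"z":-0.08,"rx":0,"ry":0,"rz":0,"claw":0},{"x":0,"y":0,"z":-0.08,"rx":0,"ry":0,"rz":0,"claw":0}]'
```

```text
time_s: 48.15
tcp_pos: [0.6078, -0.0538, 0.0786]
ee_rot: [[-0.991, 0.133, 0.0], [0.133, 0.991, -0.0], [-0.0, 0.0, -1.0]]
wrist_force: [-1.6, 0.6, -2.9]
gripper_width: 0.135
gripper_force: 29.9
```

```bash
python3 -m pendant '[{"x":0,"y":0,"z":-0.006,"rx":0,"ry":0,"rz":0,"claw":0},{"x":0,"y":0,"z":-0.007,"rx":0,"ry":0,"rz":0,"claw":0},{"x":0,"y":0,"z":-0.007,"rx":0,"ry":0,"rz":0,"claw":0},{"x":0,"y":0,"z":-0.007,"rx":0,"ry":0,"rz":0,"claw":0.5},{"x":0,"y":0,"z":-0.007,"rx":0,"ry":0,"rz":0,"claw":0.5},{"x":0,"y":0,"z":-0.007,"rx":0,"ry":0,"rz":0,"claw":0.5},{"x":0,"y":0,"z":-0.007,"rx":0,"ry":0,"rz":0,"claw":0.5},{"x":0,"y":0,"z":0.1,"rx":0,"ry":0,"rz":0,"claw":0.5}]'
python3 -m pendant '[{"x":0,"y":0,"z":0.15,"rx":0,"ry":0,"rz":0,"claw":0.5},{"x":0,"y":0,"z":0.35,"rx":0,"ry":0,"rz":0,"claw":0.6},{"x":0,"y":0,"z":0.55,"rx":0,"ry":0,"rz":0.05,"claw":0.6},{"x":-0.15,"y":0.05,"z":0.6,"rx":0,"ry":0,"rz":0.1,"claw":0.6},{"x":-0.35,"y":0.1,"z":0.6,"rx":0,"ry":0,"rz":0.15,"claw":0.6},{"x":-0.55,"y":0.15,"z":0.6,"rx":0,"ry":0,"rz":0.2,"claw":0.6},{"x":-0.7,"y":0.21,"z":0.6,"rx":0,"ry":0,"rz":0.25,"claw":0.6},{"x":-0.75,"y":0.21,"z":0.6,"rx":0,"ry":0,"rz":0.3,"claw":0.6}]'
python3 - <<'E'
from h import *
c=capture('top')
pose([.42,0,.122])
for n in('empty1_mid','fresh2_mid','fresh3_mid','fresh4_mid'):
    for r in regions_of(c,n)[:4]:
        m=bar(c,r['region']);print(n,round(r['conf'],2),np.round(r['centre']),rect(c,m,.094 if r['centre'][0]>350 or r['centre'][0]<200 else .102) if m.any() else '')
m=red(c);m[:,:190]=0;print('handle',rect(c,m,.146))
cv2.imwrite('pics/t7.png',cv2.resize(c['color'][140:320,100:440,::-1],None,fx=2.35,fy=2.35,interpolation=cv2.INTER_CUBIC))
E
```

```text
time_s: 49.15
tcp_pos: [0.606, -0.0539, 0.1017]
ee_rot: [[-0.991, 0.133, -0.005], [0.133, 0.991, -0.0], [0.005, -0.001, -1.0]]
wrist_force: [0.6, -0.6, -0.0]
gripper_width: 0.49
gripper_force: 0.0
time_s: 50.15
tcp_pos: [0.4182, -0.001, 0.2541]
ee_rot: [[-0.685, -0.728, 0.001], [-0.728, 0.685, 0.001], [-0.001, -0.0, -1.0]]
wrist_force: [0.1, -0.1, 1.2]
gripper_width: 0.598
gripper_force: 0.0
t 50.2 tcp [ 0.4176 -0.0012  0.2541] ytool 136.9 tilt 0.07 w 0.6 F [-1.1  0.5 -0.1] g 0.0
shift/250 [ 0.009  0.005 -0.529]
empty1_mid 0.83 [165. 238.] [503.0, 296.8, 2.5, 78.6, 9.8, 503.3, 296.9]
fresh2_mid 0.61 [296. 201.] [605.4, -53.5, -7.8, 71.5, 9.8, 606.3, -53.9]
fresh3_mid 0.78 [234. 114.] [841.9, 121.0, -65.7, 71.9, 9.8, 841.5, 121.9]
fresh3_mid 0.61 [234. 191.] [628.4, 114.5, -7.3, 74.4, 10.1, 628.6, 114.0]
fresh3_mid 0.42 [298. 200.] [605.4, -53.5, -7.8, 71.5, 9.8, 606.3, -53.9]
fresh4_mid 0.83 [412. 326.] [287.4, -330.6, -12.6, 76.5, 10.4, 288.3, -330.8]
fresh4_mid 0.82 [265. 195.] [617.3, 30.7, -7.1, 76.5, 10.2, 618.4, 31.0]
fresh4_mid 0.73 [354. 122.] [817.5, -204.9, -47.9, 78.7, 11.2, 818.4, -205.6]Traceback (most recent call last):
  File "<stdin>", line 7, in <module>
  File "h.py", line 15, in rect
    k=1+np.argmax(s[1:,4]); v,u=np.where(l==k)
        ~~~~~~~~~^^^^^^^^^
    return _wrapfunc(a, 'argmax', axis=axis, out=out, **kwds)
    return bound(*args, **kwds)
ValueError: attempt to get argmax of an empty sequence
```

```bash
python3 -m pendant '[{"x":0.009,"y":0.005,"z":0,"rx":0,"ry":0,"rz":0.05,"claw":0.6},{"x":0.009,"y":0.005,"z":0,"rx":0,"ry":0,"rz":0.1,"claw":0.6},{"x":0.009,"y":0.005,"z":0,"rx":0,"ry":0,"rz":0.15,"claw":0.6},{"x":0.009,"y":0.005,"z":0,"rx":0,"ry":0,"rz":0.2,"claw":0.6},{"x":0.009,"y":0.005,"z":-0.1,"rx":0,"ry":0,"rz":0.24,"claw":0.6},{"x":0.009,"y":0.005,"z":-0.15,"rx":0,"ry":0,"rz":0.24,"claw":0.6},{"x":0.009,"y":0.005,"z":-0.2,"rx":0,"ry":0,"rz":0.24,"claw":0.6},{"x":0.009,"y":0.005,"z":-0.2,"rx":0,"ry":0,"rz":0.24,"claw":0.6}]'
python3 - <<'E'
from h import *
c=capture('top');s=capture('side')
pose([.42,0,.122])
f=lambda p:np.array(p)
cv2.imwrite('pics/t7.png',np.hstack([cv2.resize(c['color'][140:320,100:350,::-1],(450,324),interpolation=cv2.INTER_CUBIC),cv2.resize(s['color'][110:310,140:355,::-1],(348,324),interpolation=cv2.INTER_CUBIC)]))
E
```

```text
time_s: 51.4
tcp_pos: [0.4222, -0.0002, 0.2027]
ee_rot: [[-0.009, -1.0, -0.002], [-1.0, 0.009, -0.001], [0.001, 0.002, -1.0]]
wrist_force: [0.1, 0.2, 0.7]
gripper_width: 0.601
gripper_force: 0.0
t 51.5 tcp [0.4229 0.     0.2039] ytool 179.5 tilt 0.04 w 0.598 F [ 0.1 -0.6  0.3] g 0.0
shift/250 [-0.012 -0.    -0.328]
```

View pics/t7.png

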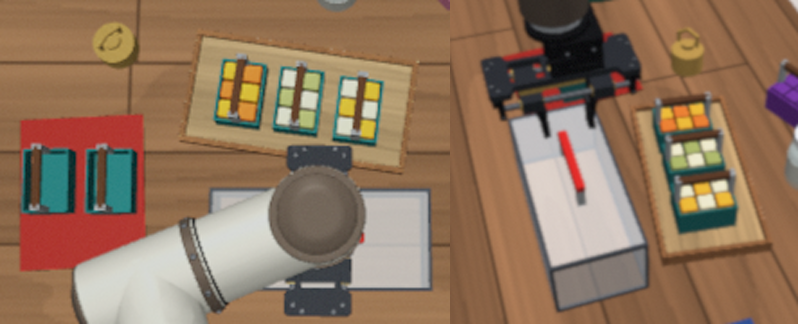

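Tray holds fresh3, fresh4 and fresh2 upright, and both empties stand on the red mat. I'll refine the tray's centre from the floor area in both cameras.

```bash
python3 - <<'E'
from h import *
from scipy.optimize import least_squares
ctr,yaw=np.array([.62,.03]),np.radians(-7.6)
for n in('top','side'):
    c=capture(n);L=cv2.cvtColor(c['color'],cv2.COLOR_RGB2LAB).astype(float)[...,0]
    # rim outer edges: sample brightness/edges on normals along each outer side at rim-top height
    res={}
    R=lambda p:np.array([np.cos(yaw)*p[0]-np.sin(yaw)*p[1]+ctr[0],np.sin(yaw)*p[0]+np.cos(yaw)*p[1]+ctr[1]])
    t=np.arange(-.014,.0141,.001)
    for name,ax,sg in(('x+',0,1),('x-',0,-1),('y+',1,1),('y-',1,-1)):
        prof=[]
        for q in np.linspace(-.9,.9,31):
            row=[]
            for d in t:
                p=[0,0];half=[.076,.157];p[ax]=sg*(half[ax]+d);p[1-ax]=q*half[1-ax]
                u,v=w2p(c,[*R(p),.022]);row.append(cv2.getRectSubPix(L.astype(np.float32),(1,1),(float(u),float(v)))[0,0])
            prof.append(row)
        P=np.median(prof,0);print(n,name,P.round().astype(int).tolist())
E
```

```text
top x+ [165, 164, 164, 164, 165, 167, 169, 172, 175, 177, 177, 176, 175, 173, 166, 154, 136, 121, 119, 120, 122, 124, 126, 128, 128, 129, 128, 128, 128]
top x- [163, 161, 160, 159, 159, 158, 157, 153, 147, 142, 136, 132, 129, 127, 124, 121, 112, 100, 93, 88, 87, 96, 99, 109, 114, 116, 117, 115, 114]
top y+ [161, 161, 160, 160, 160, 160, 159, 159, 159, 160, 159, 155, 148, 138, 126, 117, 112, 113, 116, 120, 121, 121, 122, 122, 124, 126, 127, 127, 127]
top y- [163, 163, 162, 162, 162, 162, 163, 162, 160, 158, 152, 145, 135, 128, 123, 121, 121, 121, 120, 120, 119, 119, 120, 121, 123, 126, 127, 127, 126]
side x+ [167, 168, 169, 170, 171, 174, 176, 178, 180, 180, 180, 178, 174, 169, 159, 148, 135, 123, 117, 114, 116, 118, 121, 124, 125, 124, 124, 124, 123]
side x- [166, 166, 165, 163, 161, 159, 157, 154, 150, 145, 140, 135, 130, 126, 121, 115, 111, 105, 102, 99, 99, 102, 104, 107, 111, 113, 115, 115, 116]
side y+ [148, 141, 135, 126, 116, 109, 101, 93, 87, 83, 74, 64, 61, 60, 61, 65, 68, 71, 73, 74, 75, 76, 77, 80, 83, 87, 92, 98, 104]
side y- [166, 166, 166, 166, 166, 166, 167, 167, 166, 165, 165, 163, 160, 157, 152, 145, 137, 130, 124, 119, 114, 109, 103, 96, 88, 81, 77, 73, 72]
```

Rim profiles from both cameras put the tray centre about 3 mm further in x: (0.623, 0.030). Grasping the cover.

```bash
python3 -m pendant '[{"x":-0.012,"y":0,"z":-0.1,"rx":0,"ry":0,"rz":0.002,"claw":0.6},{"x":-0.012,"y":0,"z":-0.2,"rx":0,"ry":0,"rz":0.002,"claw":0.6},{"x":-0.012,"y":0,"z":-0.28,"rx":0,"ry":0,"rz":0.002,"claw":0.6},{"x":-0.012,"y":0,"z":-0.325,"rx":0,"ry":0,"rz":0.002,"claw":0.6},{"x":-0.012,"y":0,"z":-0.325,"rx":0,"ry":0,"rz":0.002,"claw":0.6},{"x":-0.012,"y":0,"z":-0.325,"rx":0,"ry":0,"rz":0.002,"claw":0},{"x":-0.012,"y":0,"z":-0.325,"rx":0,"ry":0,"rz":0.002,"claw":0},{"x":-0.012,"y":0,"z":-0.325,"rx":0,"ry":0,"rz":0.002,"claw":0}]'
python3 -m pendant '[{"x":0,"y":0,"z":0,"rx":0,"ry":0,"rz":0,"claw":0},{"x":0,"y":0,"z":0,"rx":0,"ry":0,"rz":0,"claw":0},{"x":0,"y":0,"z":0,"rx":0,"ry":0,"rz":0,"claw":0},{"x":0,"y":0,"z":0,"rx":0,"ry":0,"rz":0,"claw":0},{"x":0,"y":0,"z":0,"rx":0,"ry":0,"rz":0,"claw":0},{"x":0,"y":0,"z":0.02,"rx":0,"ry":0,"rz":0,"claw":0},{"x":0,"y":0,"z":0.06,"rx":0,"ry":0,"rz":0,"claw":0},{"x":0,"y":0,"z":0.1,"rx":0,"ry":0,"rz":0,"claw":0}]'
python3 -m pendant '[{"x":0,"y":0,"z":0.1,"rx":0,"ry":0,"rz":0,"claw":0},{"x":0,"y":0,"z":0.2,"rx":0,"ry":0,"rz":0,"claw":0},{"x":0,"y":0,"z":0.3,"rx":0,"ry":0,"rz":0,"claw":0},{"x":0,"y":0,"z":0.4,"rx":0,"ry":0,"rz":0,"claw":0},{"x":0,"y":0,"z":0.5,"rx":0,"ry":0,"rz":0,"claw":0},{"x":0,"y":0,"z":0.58,"rx":0,"ry":0,"rz":0,"claw":0},{"x":0,"y":0,"z":0.6,"rx":0,"ry":0,"rz":0,"claw":0},{"x":0,"y":0,"z":0.6,"rx":0,"ry":0,"rz":0,"claw":0}]'
python3 -c "
from h import *
pose([.623,.0305,.28])"
```

```text
time_s: 52.6
tcp_pos: [0.4197, 0.0001, 0.1228]
ee_rot: [[-0.001, -1.0, 0.001], [-1.0, 0.001, 0.0], [-0.0, -0.001, -1.0]]
wrist_force: [0.4, -0.2, 0.3]
gripper_width: 0.345
gripper_force: 0.0
time_s: 53.6
tcp_pos: [0.4189, -0.0001, 0.1477]
ee_rot: [[-0.002, -1.0, -0.001], [-1.0, 0.002, -0.0], [0.0, 0.001, -1.0]]
wrist_force: [1.3, 0.5, -4.2]
gripper_width: 0.159
gripper_force: 30.0
time_s: 54.6
tcp_pos: [0.4189, -0.0, 0.297]
ee_rot: [[-0.002, -1.0, -0.001], [-1.0, 0.002, 0.0], [-0.0, 0.001, -1.0]]
wrist_force: [-0.0, -0.1, -5.0]
gripper_width: 0.157
gripper_force: 30.0
t 54.6 tcp [ 0.4189 -0.      0.297 ] ytool 179.9 tilt 0.05 w 0.157 F [-0.  -0.1 -5. ] g 30.0
shift/250 [ 0.816  0.122 -0.068]
```

```bash
python3 -m pendant '[{"x":0.05,"y":0.01,"z":0,"rx":0,"ry":0,"rz":-0.01,"claw":0},{"x":0.15,"y":0.03,"z":0,"rx":0,"ry":0,"rz":-0.02,"claw":0},{"x":0.3,"y":0.05,"z":0,"rx":0,"ry":0,"rz":-0.03,"claw":0},{"x":0.45,"y":0.08,"z":0,"rx":0,"ry":0,"rz":-0.043,"claw":0},{"x":0.6,"y":0.1,"z":0,"rx":0,"ry":0,"rz":-0.043,"claw":0},{"x":0.72,"y":0.12,"z":0,"rx":0,"ry":0,"rz":-0.043,"claw":0},{"x":0.79,"y":0.128,"z":0,"rx":0,"ry":0,"rz":-0.043,"claw":0},{"x":0.816,"y":0.128,"z":0,"rx":0,"ry":0,"rz":-0.043,"claw":0}]'
python3 -m pendant '[{"x":0,"y":0,"z":-0.03,"rx":0,"ry":0,"rz":0,"claw":0},{"x":0,"y":0,"z":-0.08,"rx":0,"ry":0,"rz":0,"claw":0},{"x":0,"y":0,"z":-0.15,"rx":0,"ry":0,"rz":0,"claw":0},{"x":0,"y":0,"z":-0.22,"rx":0,"ry":0,"rz":0,"claw":0},{"x":0,"y":0,"z":-0.29,"rx":0,"ry":0,"rz":0,"claw":0},{"x":0,"y":0,"z":-0.34,"rx":0,"ry":0,"rz":0,"claw":0},{"x":0,"y":0,"z":-0.38,"rx":0,"ry":0,"rz":0,"claw":0},{"x":0,"y":0,"z":-0.4,"rx":0,"ry":0,"rz":0,"claw":0}]'
python3 - <<'E'
from h import *
pose([.623,.032,.137])
c=capture('top');s=capture('side')
cv2.imwrite('pics/t8.png',np.hstack([cv2.resize(c['color'][140:250,180:350,::-1],(450,291),interpolation=cv2.INTER_CUBIC),cv2.resize(s['color'][110:280,230:350,::-1],(206,291),interpolation=cv2.INTER_CUBIC)]))
E
```

```text
time_s: 55.6
tcp_pos: [0.6246, 0.0322, 0.2947]
ee_rot: [[-0.137, -0.991, -0.004], [-0.991, 0.137, -0.001], [0.001, 0.003, -1.0]]
wrist_force: [0.6, 0.6, -5.6]
gripper_width: 0.159
gripper_force: 30.0
time_s: 56.6
tcp_pos: [0.6232, 0.0319, 0.1968]
ee_rot: [[-0.136, -0.991, -0.0], [-0.991, 0.136, -0.0], [0.0, 0.0, -1.0]]
wrist_force: [-0.3, -0.1, -4.1]
gripper_width: 0.158
gripper_force: 30.0
t 56.6 tcp [0.6232 0.0319 0.1968] ytool 172.2 tilt 0.03 w 0.158 F [-0.3 -0.1 -4.1] g 30.0
shift/250 [-0.001  0.    -0.239]
```

View pics/t8.png

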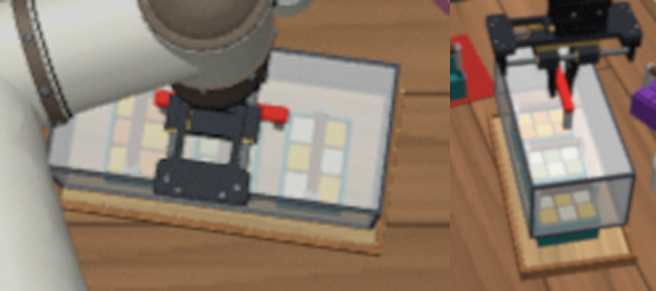

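The cover is level over the tray with all three basket bars inside it (crop left). Lowering slowly.

```bash
python3 -m pendant '[{"x":0,"y":0,"z":-0.03,"rx":0,"ry":0,"rz":0,"claw":0},{"x":0,"y":0,"z":-0.06,"rx":0,"ry":0,"rz":0,"claw":0},{"x":0,"y":0,"z":-0.09,"rx":0,"ry":0,"rz":0,"claw":0},{"x":0,"y":0,"z":-0.12,"rx":0,"ry":0,"rz":0,"claw":0},{"x":0,"y":0,"z":-0.15,"rx":0,"ry":0,"rz":0,"claw":0},{"x":0,"y":0,"z":-0.17,"rx":0,"ry":0,"rz":0,"claw":0},{"x":0,"y":0,"z":-0.18,"rx":0,"ry":0,"rz":0,"claw":0},{"x":0,"y":0,"z":-0.18,"rx":0,"ry":0,"rz":0,"claw":0}]'
python3 -m pendant '[{"x":0,"y":0,"z":-0.01,"rx":0,"ry":0,"rz":0,"claw":0},{"x":0,"y":0,"z":-0.02,"rx":0,"ry":0,"rz":0,"claw":0},{"x":0,"y":0,"z":-0.03,"rx":0,"ry":0,"rz":0,"claw":0},{"x":0,"y":0,"z":-0.04,"rx":0,"ry":0,"rz":0,"claw":0},{"x":0,"y":0,"z":-0.05,"rx":0,"ry":0,"rz":0,"claw":0},{"x":0,"y":0,"z":-0.05,"rx":0,"ry":0,"rz":0,"claw":0},{"x":0,"y":0,"z":-0.05,"rx":0,"ry":0,"rz":0,"claw":0},{"x":0,"y":0,"z":-0.05,"rx":0,"ry":0,"rz":0,"claw":0}]'
```

```text
time_s: 57.7
tcp_pos: [0.6235, 0.032, 0.1522]
ee_rot: [[-0.136, -0.991, -0.0], [-0.991, 0.136, -0.0], [0.0, 0.0, -1.0]]
wrist_force: [0.8, -0.6, -4.4]
gripper_width: 0.155
gripper_force: 30.0
time_s: 58.7
tcp_pos: [0.6236, 0.032, 0.14]
ee_rot: [[-0.136, -0.991, 0.0], [-0.991, 0.136, 0.0], [-0.0, -0.0, -1.0]]
wrist_force: [-0.0, 0.1, -5.2]
gripper_width: 0.158
gripper_force: 30.0
```

```bash
python3 -m pendant '[{"x":0,"y":0,"z":-0.006,"rx":0,"ry":0,"rz":0,"claw":0},{"x":0,"y":0,"z":-0.012,"rx":0,"ry":0,"rz":0,"claw":0},{"x":0,"y":0,"z":-0.018,"rx":0,"ry":0,"rz":0,"claw":0},{"x":0,"y":0,"z":-0.02,"rx":0,"ry":0,"rz":0,"claw":0},{"x":0,"y":0,"z":-0.022,"rx":0,"ry":0,"rz":0,"claw":0},{"x":0,"y":0,"z":-0.022,"rx":0,"ry":0,"rz":0,"claw":0},{"x":0,"y":0,"z":-0.022,"rx":0,"ry":0,"rz":0,"claw":0},{"x":0,"y":0,"z":-0.022,"rx":0,"ry":0,"rz":0,"claw":0}]'
```

```text
time_s: 59.7
tcp_pos: [0.6235, 0.032, 0.1344]
ee_rot: [[-0.136, -0.991, 0.0], [-0.991, 0.136, -0.0], [-0.0, -0.0, -1.0]]
wrist_force: [0.1, -0.9, -3.7]
gripper_width: 0.158
gripper_force: 30.0
```

Almost at the floor; release, rise and back off over the clear counter.

```bash
python3 -m pendant '[{"x":0,"y":0,"z":-0.003,"rx":0,"ry":0,"rz":0,"claw":0},{"x":0,"y":0,"z":-0.003,"rx":0,"ry":0,"rz":0,"claw":0},{"x":0,"y":0,"z":-0.003,"rx":0,"ry":0,"rz":0,"claw":0.5},{"x":0,"y":0,"z":-0.003,"rx":0,"ry":0,"rz":0,"claw":0.5},{"x":0,"y":0,"z":-0.003,"rx":0,"ry":0,"rz":0,"claw":0.5},{"x":0,"y":0,"z":-0.003,"rx":0,"ry":0,"rz":0,"claw":0.5},{"x":0,"y":0,"z":0.05,"rx":0,"ry":0,"rz":0,"claw":0.5},{"x":0,"y":0,"z":0.15,"rx":0,"ry":0,"rz":0,"claw":0.5}]'
python3 -m pendant '[{"x":0,"y":0,"z":0.15,"rx":0,"ry":0,"rz":0,"claw":0.5},{"x":0,"y":0,"z":0.3,"rx":0,"ry":0,"rz":0,"claw":0.5},{"x":0,"y":0,"z":0.5,"rx":0,"ry":0,"rz":0,"claw":0.5},{"x":-0.2,"y":-0.1,"z":0.55,"rx":0,"ry":0,"rz":0,"claw":0.5},{"x":-0.4,"y":-0.2,"z":0.55,"rx":0,"ry":0,"rz":0,"claw":0.5},{"x":-0.6,"y":-0.3,"z":0.55,"rx":0,"ry":0,"rz":0,"claw":0.5},{"x":-0.8,"y":-0.4,"z":0.55,"rx":0,"ry":0,"rz":0,"claw":0.5},{"x":-0.8,"y":-0.4,"z":0.55,"rx":0,"ry":0,"rz":0,"claw":0.5}]'
python3 - <<'E'
from h import *
pose()
c=capture('top');s=capture('side')
m=red(c);m[:,:200]=0;m[225:]=0;print('handle',rect(c,m,.158))
a=red(s);a[:,:270]=0;v,u=np.where(a);print('side',u.mean(),v.mean(),w2p(s,[.6258,.0341,.155]),w2p(s,[.623,.031,.155]))
cv2.imwrite('pics/t9.png',np.hstack([cv2.resize(c['color'][140:300,100:350,::-1],(450,288),interpolation=cv2.INTER_CUBIC),cv2.resize(s['color'][110:290,180:380,::-1],(320,288),interpolation=cv2.INTER_CUBIC)]))
E
```

```text
time_s: 60.7
tcp_pos: [0.6231, 0.0318, 0.172]
ee_rot: [[-0.136, -0.991, -0.002], [-0.991, 0.136, -0.001], [0.001, 0.002, -1.0]]
wrist_force: [0.5, -0.6, 0.3]
gripper_width: 0.499
gripper_force: 0.0
time_s: 61.7
tcp_pos: [0.4208, -0.0693, 0.3113]
ee_rot: [[-0.138, -0.99, 0.004], [-0.99, 0.138, 0.001], [-0.001, -0.004, -1.0]]
wrist_force: [-0.0, 0.2, 0.6]
gripper_width: 0.501
gripper_force: 0.0
t 61.7 tcp [ 0.4208 -0.0693  0.3113] ytool 172.1 tilt 0.21 w 0.501 F [-0.   0.2  0.6] g 0.0
handle [621.5, 31.8, 82.0, 110.9, 12.0, 621.6, 31.9]
side 292.93700787401576 177.78740157480314 [293.46590505 174.62993035] [292.81536939 175.71003744]
```

View pics/t9.png

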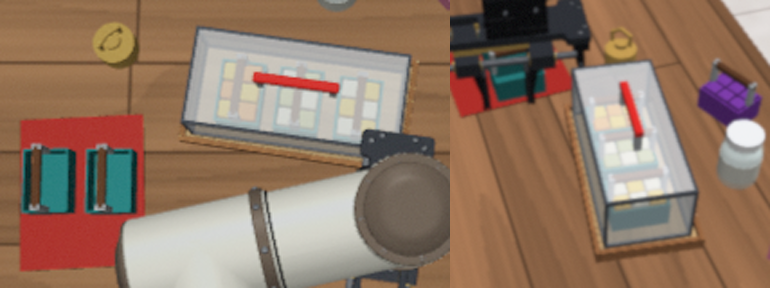

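The cover sits level inside the rim at the same height as at the start. All three full baskets are under it, both empties are on the red mat, and the arm is clear. Handing in.

```bash
python3 -c "
from station import *
print(finish_job())"
```

```text
the job is handed in; nothing more can be done
None
```

I handed the job in after about 62 s of robot time; the hand-in returned no verdict. In the last pictures the three full baskets stood in the tray with the cover level over them inside the rim, both empties stood on the red mat, and the arm was clear.

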